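# Lay the coffee tray: each cup on its own saucer

## Robot

A 7-joint arm with a two-finger parallel gripper is mounted at the origin on the work surface. World frame = base frame: x ahead of the robot, y to its left, z up, the work surface at z = 0. Lengths are in m, angles in rad, forces in N, time in s.
With the tool pointing down it reaches from about 0.4 to 0.925 m from the base axis. Payload 4.1 kg.
Tool frame: the origin (TCP) lies midway between the tips of the shut fingers; the grasp point (between the pads) lies 19 mm behind it (ctrl.hold_point_z is the distance from the TCP to the grasp point, in m); z points along the fingers, y is the direction in which the jaws open and shut (so a half turn about z gives the same grasp; the last joint's range is limited). The gripper opens to 85 mm and grips with 20 to 120 N. Pads are 22 mm wide; open, the fingers measure 114 mm over their backs; the gripper's body (76 mm by 85 mm) begins 54 mm behind the grasp point. The pads swing forward as they close: fully open they stand 13 mm farther back than shut.
Start: joints at [1.235, 0.398, 0.045, 1.537, -0.019, 1.207, -0.051], TCP at [0.153, -0.632, 0.231] pointing down, gripper open.
Joint ranges: [-2.82, 2.82], [-0.49, 2.23], [-1.37, 1.46], [0, 2.46], [-1.36, 4.5], [0.23, 2], [-2.94, 2.94]. Speed limits (rad/s): [2.57, 2.57, 3.14, 3.14, 3.14, 3.14, 3.14].

## Interface

Orientations are given as [roll, pitch, yaw] about the fixed x, y, z axes, in that order (R = Rz(yaw) Ry(pitch) Rx(roll)).
In Python, from station import sense, vision, workorder, ctrl gives the robot as it stands.
- The arm moves only by the shell command python3 -m jog 'ROWS' [FORCE]. ROWS is JSON, a list of rows, each an object of numbers: "x", "y", "z": the shift along the tool's x, y, z in m; "roll": the turn about the tool's z in units of 6 degrees (1.0 is 6 degrees); "jaw": the opening, from 0 (shut) to 1 (fully open). In form: [{"x": .., "y": .., "z": .., "roll": .., "jaw": ..}, ...]. A call has 1 to 12 rows; each row shifts and turns the pose as measured when the row begins, along the tool's axes as they then stand; what a row does not reach is not made up. A row lasts 1/8 s, in which the tool goes at most 62.5 mm and 10.7 degrees, less where a joint would pass 70% of its speed; a pose out of reach is approached as far as the arm can. A call is refused whole if a number of a shift passes 0.0625 or a number of a turn 1, either way. A call with a gripper value outside its range is refused whole. The fingers move at their own pace and stop on an object; FORCE is the grip in N (left out, the last holds). Time passes only in rows, so rows that do not move let the fingers close. It gives the time, the measured TCP pose, the force and the opening at its end, in the units of the state.
- sense(): the state, without advancing time (a new reading comes with each control period).
- vision.grab_frame(name): name is "scene" or "top" or "wrist"; returns the picture (420x560x3 uint8, red, green, blue); there is no depth.
- vision.camera_params(name): a dict with "K" (3x3 intrinsics, pixels), "world_from_camera" (4x4, takes a point from camera to world coordinates); the wrist camera has in their place "tool_from_camera" (4x4, takes a point from camera to tool coordinates, whose origin is the TCP and whose axes are the flange's). Camera axes: x right, y down, z forward; pixel columns grow to the right and rows downward; lengths in m; the calibration is good to about 2 mm. The wrist camera is an equidistant fisheye: a pixel r from the principal point sees the ray r / f radians off the axis. A picture is of the moment at which its call begins: read the wrist's pose just before it. camera_params takes no time and is no camera call.
- workorder.hand_in(): hands the job in, once; it reports no verdict.
The state is a dict: "time": time; "joint_positions": joint angles; "dq": joint speeds; "tau": joint torques, N m; "position": TCP position; "eef_rot": TCP orientation; "ft_force": force on the tool from outside, world axes, zero at the start; "torque": the same for the moment, N m; "finger_gap": finger opening in m.
Only numpy, scipy, OpenCV 4.12 (cv2) and the standard library are available. Lean on these libraries where they do the work, as an engineer would, in place of code of your own. Each camera call takes 0.05 s, during which the arm holds its last target.

## Task

Lay the coffee tray: take the four cups off the rubber mat and stand each one upright in the middle of the saucer of its own colour, leaving the saucers where they lie on the tray. Set the cups down gently, without dropping or tipping any, and do not disturb the coffee jar and the sugar tin.

Things in the scene. Friction and masses are not known exactly. Their poses are not given: they have to be found in the camera images.
- cup_blue: Loose glazed blue ceramic coffee cup, upright on a fixed 4 mm rubber mat: 66 mm across, 62 mm tall, wall 4 mm, foot 44 mm across. Its outside is nearly straight from 24 mm above its foot up to the rim. Origin: centre of the underside of the foot; z up the cup; the loop handle points along its +y and reaches 55 mm from the axis, 19 to 56 mm above the foot, so the sides towards its +x and -x are free to grip.
- cup_white: Loose glazed white ceramic coffee cup, upright on a fixed 4 mm rubber mat: 66 mm across, 62 mm tall, wall 4 mm, foot 44 mm across. Its outside is nearly straight from 24 mm above its foot up to the rim. Origin: centre of the underside of the foot; z up the cup; the loop handle points along its +y and reaches 55 mm from the axis, 19 to 56 mm above the foot, so the sides towards its +x and -x are free to grip.
- cup_yellow: Loose mustard-yellow ceramic espresso cup, upright on a fixed 4 mm rubber mat: 58 mm across, 54 mm tall, wall 4 mm, foot 38 mm across. Its outside is nearly straight from 20 mm above its foot up to the rim. Origin: centre of the underside of the foot; z up the cup; the loop handle points along its +y and reaches 48 mm from the axis, 18 to 49 mm above the foot, so the sides towards its +x and -x are free to grip.
- cup_green: Loose leaf-green ceramic espresso cup, upright on a fixed 4 mm rubber mat: 58 mm across, 54 mm tall, wall 4 mm, foot 38 mm across. Its outside is nearly straight from 20 mm above its foot up to the rim. Origin: centre of the underside of the foot; z up the cup; the loop handle points along its +y and reaches 48 mm from the axis, 18 to 49 mm above the foot, so the sides towards its +x and -x are free to grip.
- saucer_blue: Loose glazed blue saucer of the blue cup, 128 mm across, 14 mm tall at its rim, lying on the fixed wooden tray (320 mm square, floor 8 mm, rims 22 mm, two steel grips 42 mm above the work surface). Origin: centre of its underside, z up. The floor on which the cup stands is 6 mm above the origin, flat over the middle 72 mm with a fine seat line, then slopes up to the rim.
- saucer_white: Loose glazed white saucer of the white cup, 128 mm across, 14 mm tall at its rim, lying on the fixed wooden tray (320 mm square, floor 8 mm, rims 22 mm, two steel grips 42 mm above the work surface). Origin: centre of its underside, z up. The floor on which the cup stands is 6 mm above the origin, flat over the middle 72 mm with a fine seat line, then slopes up to the rim.
- saucer_yellow: Loose mustard-yellow saucer of the yellow cup, 112 mm across, 13 mm tall at its rim, lying on the fixed wooden tray (320 mm square, floor 8 mm, rims 22 mm, two steel grips 42 mm above the work surface). Origin: centre of its underside, z up. The floor on which the cup stands is 6 mm above the origin, flat over the middle 62 mm with a fine seat line, then slopes up to the rim.
- saucer_green: Loose leaf-green saucer of the green cup, 112 mm across, 13 mm tall at its rim, lying on the fixed wooden tray (320 mm square, floor 8 mm, rims 22 mm, two steel grips 42 mm above the work surface). Origin: centre of its underside, z up. The floor on which the cup stands is 6 mm above the origin, flat over the middle 62 mm with a fine seat line, then slopes up to the rim.
- coffee_jar: Bystander, to be left alone: closed glass coffee jar with a black lid, loose, 84 mm across, 128 mm tall. Origin: centre of its underside.
- sugar_tin: Bystander, to be left alone: round stainless sugar tin with a knob on its lid, loose, 91 mm across, 120 mm tall. Origin: centre of its underside. Also near, fixed and not part of the job: a chrome rack 270 mm long, 150 mm tall, with three upright plastic saucers and a white timer.
Mind the look-alikes: they are no part of the job. What is shaped like the cup_yellow but purple is not meant. What is shaped like the cup_blue but red is not meant.

How it is judged:
At the end, for the whole second after the job is handed in: Each of the four cups stands upright (within 4.5 degrees) and at rest on the floor of the saucer of its own colour, its axis within 12 mm of the saucer's centre; every saucer lies flat, within 30 mm of where it lay at the start (horizontal distance between cup_blue and saucer_blue below 0.012 m and z of cup_blue in the frame of saucer_blue between 0.003 and 0.01 m and angle between each of cup_blue, cup_white, cup_yellow, cup_green's own z axis and vertical below 0.08 rad and linear speed of each of cup_blue, cup_white, cup_yellow, cup_green below 0.01 m/s and angular speed of each of cup_blue, cup_white, cup_yellow, cup_green below 0.1 rad/s and angle between each of saucer_blue, saucer_white, saucer_yellow, saucer_green's own z axis and vertical below 0.06 rad and distance of each of saucer_blue, saucer_white, saucer_yellow, saucer_green from where it was at the start of the episode below 0.03 m and horizontal distance between cup_white and saucer_white below 0.012 m and z of cup_white in the frame of saucer_white between 0.003 and 0.01 m and horizontal distance between cup_yellow and saucer_yellow below 0.012 m and z of cup_yellow in the frame of saucer_yellow between 0.003 and 0.01 m and horizontal distance between cup_green and saucer_green below 0.012 m and z of cup_green in the frame of saucer_green between 0.003 and 0.01 m); the robot touches nothing.
It fails at once if a cup is dropped from more than about 2 cm ((contact force between cup_blue and anything else below 0.05 N and linear speed of cup_blue above 0.65 m/s) or (contact force between cup_white and anything else below 0.05 N and linear speed of cup_white above 0.65 m/s) or (contact force between cup_yellow and anything else below 0.05 N and linear speed of cup_yellow above 0.65 m/s) or (contact force between cup_green and anything else below 0.05 N and linear speed of cup_green above 0.65 m/s)).
It fails at once if a cup is tipped over (angle between any of cup_blue, cup_white, cup_yellow, cup_green's own z axis and vertical above 0.7 rad).
It fails at once if the coffee jar is pushed more than 3 cm or toppled (distance of coffee_jar from where it was at the start of the episode above 0.03 m or angle between coffee_jar's own z axis and vertical above 0.35 rad).
It fails at once if the sugar tin is pushed more than 3 cm or toppled (distance of sugar_tin from where it was at the start of the episode above 0.03 m or angle between sugar_tin's own z axis and vertical above 0.35 rad).
It also fails if it takes over 120 s, if anything falls off the work surface, if the arm or the gripper's body presses on something with over 40 N, if the wrist force passes 120 N, or if a joint passes its speed limit or range.

## Working session

There is one attempt and no reset: what is moved stays moved. The work goes in short steps, Python scripts to look and compute and a shell command to move; the robot and the scene stay as the last step left them, time stands still between calls to the robot, and variables do not carry over. Pictures are saved under pics/ and viewed, and the job is handed in when it is done.

```bash
ls; mkdir -p pics; python3 - <<'E'
from station import sense, vision, workorder, ctrl
import cv2
s=sense(); print(s); print(ctrl.hold_point_z)
for n in ("scene","top","wrist"):
    print(n, vision.camera_params(n))
    cv2.imwrite(f"pics/{n}0.png", vision.grab_frame(n)[:,:,::-1])
E
```

```text
pics
{'time': 0.0, 'joint_positions': array([ 1.23499104,  0.3992113 ,  0.04500105,  1.53785661, -0.01871244,
        1.2069089 , -0.05066224]), 'dq': array([ 0.00085465, -0.00043724,  0.00128029,  0.00028714,  0.00166618,
        0.00178587, -0.00079046]), 'tau': array([ 1.77724519e-04, -4.75116992e+01,  1.36477590e+00, -2.54219484e+01,
        1.15856229e-02,  9.52095579e-03,  3.38732306e-06]), 'position': array([ 0.15238639, -0.63123941,  0.23026073]), 'eef_rot': array([-3.13963285e+00,  1.11999889e-04,  2.36981458e-01]), 'ft_force': array([ 0.35452667,  0.59516387, -0.36678573]), 'torque': array([-0.03676878,  0.00531292,  0.03178918]), 'finger_gap': 0.08531744591617246}
0.0187
scene {'K': array([[476.80319596,   0.        , 283.74702221],
       [  0.        , 476.80319596, 213.571018  ],
       [  0.        ,   0.        ,   1.        ]]), 'world_from_camera': array([[-0.13638199,  0.84169016, -0.52245348,  1.38800143],
       [ 0.99064533,  0.11835751, -0.06792151,  0.10060203],
       [ 0.00466743, -0.52682937, -0.84995825,  1.34038874],
       [ 0.        ,  0.        ,  0. 
[... 381 characters left out ...]
       [-1.06219566e-02, -1.28971355e-01, -9.91591430e-01,
         1.75956676e+00],
       [ 0.00000000e+00,  0.00000000e+00,  0.00000000e+00,
         1.00000000e+00]])}
wrist {'K': array([[325.1922621 ,   0.        , 281.85131899],
       [  0.        , 325.1922621 , 207.78570538],
       [  0.        ,   0.        ,   1.        ]]), 'tool_from_camera': array([[-7.94601572e-04, -9.44825362e-01, -3.27573509e-01,
         8.52812145e-02],
       [ 9.99999670e-01, -8.05535161e-04, -1.02301498e-04,
        -8.16220404e-04],
       [-1.67214929e-04, -3.27573482e-01,  9.44825691e-01,
        -1.41469503e-01],
       [ 0.00000000e+00,  0.00000000e+00,  0.00000000e+00,
         1.00000000e+00]])}
```

View pics/scene0.png

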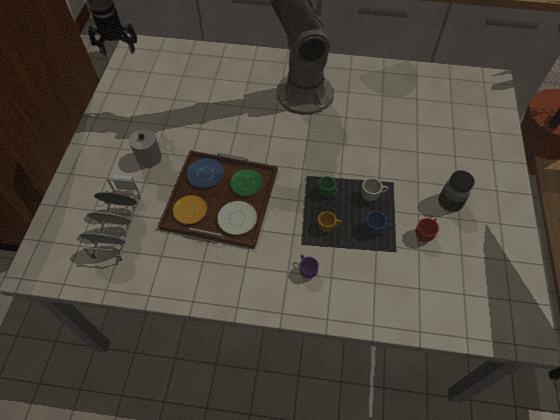

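View pics/top0.png

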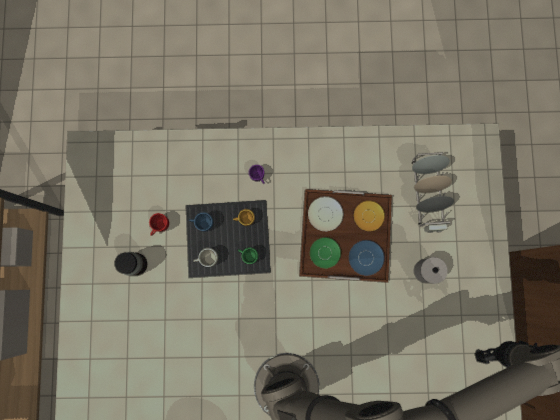

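View pics/wrist0.png

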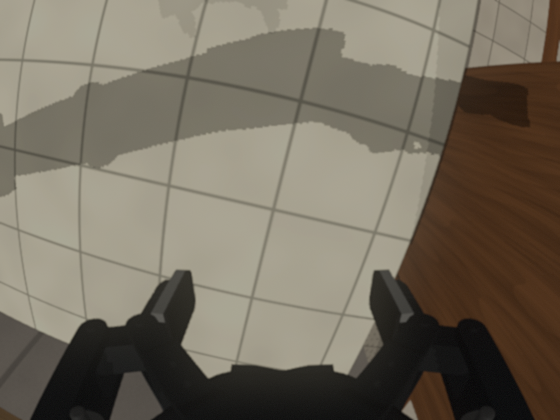

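The top view shows the mat at the left (x 187–270, y 202–276) with blue (203,221), yellow (246,217), white (207,257) and green (249,256) cups. The tray is at the middle with white (325,213), yellow (369,215), green (325,252) and blue (366,258) saucers. The tin is at (433,269), the jar at (130,263), and the purple and red decoys stand off the mat.

```bash
cat > h.py <<'E'
import numpy as np, cv2
from station import sense, vision, ctrl
from scipy.spatial.transform import Rotation as R
def fixed(n):
    p=vision.camera_params(n); return np.array(p["K"]),np.array(p["world_from_camera"])
def ray(n,uv,pose=None):
    uv=np.atleast_2d(np.float64(uv))
    p=vision.camera_params(n);K=np.array(p["K"])
    d=np.c_[(uv[:,0]-K[0,2])/K[0,0],(uv[:,1]-K[1,2])/K[1,1]]
    if n=="wrist":
        r=np.linalg.norm(d,axis=1)+1e-12
        d=np.c_[d/r[:,None]*np.sin(r)[:,None],np.cos(r)]
        T=pose@np.array(p["tool_from_camera"])
    else:
        d=np.c_[d,np.ones(len(d))]; T=np.array(p["world_from_camera"])
    d=d@T[:3,:3].T
    return T[:3,3],d/np.linalg.norm(d,axis=1)[:,None]
def plane(n,uv,z,pose=None):
    o,d=ray(n,uv,pose); return o+d*((z-o[2])/d[:,2])[:,None]
def proj(n,P,pose=None):
    P=np.atleast_2d(P);p=vision.camera_params(n);K=np.array(p["K"])
    T=pose@np.array(p["tool_from_camera"]) if n=="wrist" else np.array(p["world_from_camera"])
    c=(P-T[:3,3])@T[:3,:3]
    if n=="wrist":
        rr=np.linalg.norm(c[:,:2],axis=1)+1e-12; th=np.arctan2(rr,c[:,2]); q=c[:,:2]/rr[:,None]*th[:,None]
    else: q=c[:,:2]/c[:,2:]
    return np.c_[q[:,0]*K[0,0]+K[0,2],q[:,1]*K[1,1]+K[1,2]]
def tcp():
    s=sense();T=np.eye(4);T[:3,:3]=R.from_euler('xyz',s["eef_rot"]).as_matrix();T[:3,3]=s["position"];return T
def tri(rays):
    A=np.zeros((3,3));b=np.zeros(3)
    for o,d in rays:
        d=np.ravel(d);M=np.eye(3)-np.outer(d,d);A+=M;b+=M@o
    p=np.linalg.solve(A,b)
    e=[np.linalg.norm((np.eye(3)-np.outer(np.ravel(d),np.ravel(d)))@(p-o)) for o,d in rays]
    return p,e
E
python3 - <<'E'
import cv2
t=cv2.imread("pics/top0.png"); cv2.imwrite("pics/topcrop.png",cv2.resize(t[180:300,130:460],None,fx=2.4,fy=2.4,interpolation=cv2.INTER_CUBIC))
t=cv2.imread("pics/scene0.png"); cv2.imwrite("pics/scenecrop.png",cv2.resize(t[120:290,120:480],None,fx=2.2,fy=2.2,interpolation=cv2.INTER_CUBIC))
E
```

```text
(no output)
```

View pics/topcrop.png

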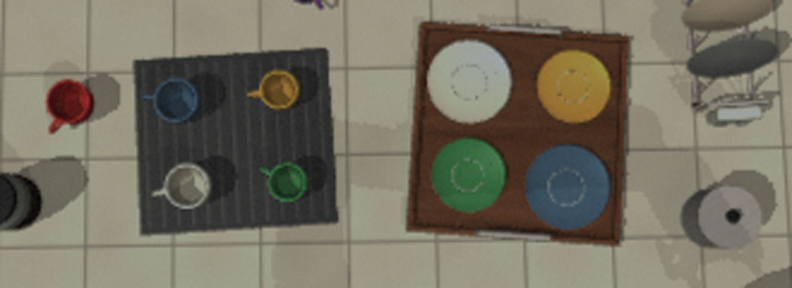

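View pics/scenecrop.png

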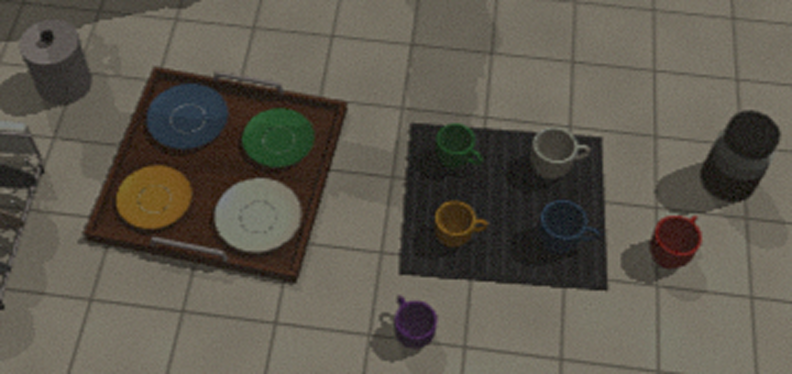

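```bash
cat > seg.py <<'E'
from h import *
def mask(img,c):
    hsv=cv2.cvtColor(img,cv2.COLOR_RGB2HSV);H,S,V=cv2.split(hsv)
    if c=="blue": m=(H>95)&(H<125)&(S>80)
    if c=="yellow": m=(H>15)&(H<32)&(S>130)&(V>70)
    if c=="green": m=(H>45)&(H<80)&(S>90)
    if c=="white": m=(S<50)&(V>110)
    return (m*255).astype(np.uint8)
def blobs(img,c,amin,roi=None):
    m=mask(img,c)
    if roi is not None:
        k=np.zeros_like(m);x0,y0,x1,y1=roi;k[y0:y1,x0:x1]=255;m&=k
    m=cv2.morphologyEx(m,cv2.MORPH_CLOSE,np.ones((3,3),np.uint8))
    cs,_=cv2.findContours(m,cv2.RETR_EXTERNAL,cv2.CHAIN_APPROX_NONE)
    return [q for q in sorted(cs,key=cv2.contourArea)[::-1] if cv2.contourArea(q)>amin]
E
python3 - <<'E'
from seg import *
I={n:cv2.cvtColor(cv2.imread(f"pics/{n}0.png"),cv2.COLOR_BGR2RGB) for n in("top","scene")}
trayroi={"top":(303,190,392,280),"scene":(162,153,277,245)}
matroi={"top":(188,204,268,276),"scene":(304,176,396,247)}
for c in("blue","white","yellow","green"):
    rr=[];cc=[]
    for n in("top","scene"):
        b=blobs(I[n],c,60,trayroi[n])[0]; e=cv2.fitEllipse(cv2.convexHull(b))
        rr.append(ray(n,e[0])); z=.022 if c in("blue","white") else .021
        print(c,"saucer",n,np.round(e[0],1),np.round(e[1],1),plane(n,e[0],z).round(4))
    p,e=tri(rr);print("   tri",p.round(4),np.round(e,4))
    for n in("top","scene"):
        for b in blobs(I[n],c,15,matroi[n])[:2]:
            (x,y),r=cv2.minEnclosingCircle(b);M=cv2.moments(b);print(c,"cup",n,cv2.contourArea(b),round(x,1),round(y,1),round(r,1), plane(n,[x,y],.05).round(3))
E
```

```text
blue saucer top [366.1 257.4] [33.3 34.2] [[ 0.4498 -0.2948  0.022 ]]
blue saucer scene [204.4 172.3] [28.3 36.1] [[ 0.4501 -0.2973  0.022 ]]
   tri [ 0.45   -0.2961  0.0219] [0.0013 0.0013]
blue cup top 248.0 200.6 222.0 11.8 [[0.585 0.299 0.05 ]]
blue cup scene 186.0 378.8 219.9 13.2 [[0.576 0.298 0.05 ]]
white saucer top [325.  213.5] [33.8 34.7] [[ 0.6121 -0.1512  0.022 ]]
white saucer scene [236.6 217.2] [32.4 38.4] [[ 0.6127 -0.154   0.022 ]]
   tri [ 0.6123 -0.1527  0.0216] [0.0014 0.0014]
white cup top 245.0 205.0 257.5 11.5 [[0.457 0.282 0.05 ]]
white cup top 16.0 249.0 274.0 18.0 [[0.396 0.126 0.05 ]]
white cup scene 98.5 385.0 190.0 17.2 [[0.458 0.315 0.05 ]]
white cup scene 49.0 352.5 176.5 18.5 [[0.418 0.206 0.05 ]]
yellow saucer top [368.7 215.5] [30.7 31.5] [[ 0.6024 -0.3106  0.021 ]]
yellow saucer scene [189.4 209. ] [28.2 34.9] [[ 0.6025 -0.3129  0.021 ]]
   tri [ 0.6026 -0.3117  0.0212] [0.0011 0.0011]
yellow cup top 203.0 243.5 217.5 10.6 [[0.599 0.144 0.05 ]]
yellow cup scene 225.5 329.5 218.5 11.8 [[0.593 0.143 0.05 ]]
green saucer top [324.8 252.4] [30.5 30.7] [[ 0.4703 -0.1467  0.021 ]]
green saucer scene [246.  182.1] [26.3 32.3] [[ 0.4703 -0.1487  0.021 ]]
   tri [ 0.4704 -0.1477  0.0213] [0.001 0.001]
green cup top 199.5 247.3 254.4 10.3 [[0.466 0.132 0.05 ]]
green cup scene 275.0 328.5 186.0 11.8 [[0.468 0.129 0.05 ]]
```

Saucer centres from the two views agree to 1.5 mm, and their heights (21–22 mm) match the given rims. Next I turn the gripper so the jaws lie along world x, and move over the tray and then the mat for the wrist camera.

```bash
cat > plan.py <<'E'
from h import *
import sys
# usage: plan.py x y z yawdeg : rows needed from the current pose
def plan(x,y,z,yaw,step=.055):
    T=tcp();p=T[:3,3].copy();Rm=T[:3,:3]
    t=np.array([x,y,z]);y0=np.degrees(np.arctan2(Rm[1,0],Rm[0,0]))
    dy=(yaw-y0+180)%360-180; tot=-dy/6
    n=int(max(1,np.ceil(np.linalg.norm(t-p)/step),np.ceil(abs(tot)/1.0)))
    print("pos",p.round(4),"yaw",round(y0,2),"tilt",np.degrees(np.arccos(-Rm[2,2])).round(2),"dist",np.linalg.norm(t-p).round(4),"roll units",round(tot,2),"rows",n)
    for i in range(n):
        d=Rm.T@((t-p)/n); print("  {x:%.4f y:%.4f z:%.4f roll:%.2f}"%(*d,tot/n))
        Rm=Rm@R.from_euler('z',np.radians(6*tot/n)).as_matrix()
if __name__=="__main__": plan(*map(float,sys.argv[1:5]))
E
python3 plan.py 0.50 -0.22 0.26 90
```

```text
pos [ 0.1524 -0.6314  0.2305] yaw 13.57 tilt 0.09 dist 0.5394 roll units -12.74 rows 13
  {x:0.0334 y:-0.0245 z:-0.0022 roll:-0.98}
  {x:0.0358 y:-0.0209 z:-0.0022 roll:-0.98}
  {x:0.0377 y:-0.0172 z:-0.0022 roll:-0.98}
  {x:0.0393 y:-0.0132 z:-0.0022 roll:-0.98}
  {x:0.0404 y:-0.0091 z:-0.0022 roll:-0.98}
  {x:0.0411 y:-0.0049 z:-0.0022 roll:-0.98}
  {x:0.0414 y:-0.0007 z:-0.0022 roll:-0.98}
  {x:0.0413 y:0.0036 z:-0.0022 roll:-0.98}
  {x:0.0407 y:0.0078 z:-0.0022 roll:-0.98}
  {x:0.0397 y:0.0119 z:-0.0022 roll:-0.98}
  {x:0.0383 y:0.0159 z:-0.0022 roll:-0.98}
  {x:0.0364 y:0.0197 z:-0.0022 roll:-0.98}
  {x:0.0342 y:0.0234 z:-0.0022 roll:-0.98}
```

```bash
python3 -m jog '[{"x":0.033,"y":-0.024,"z":-0.002,"roll":-1,"jaw":1},{"x":0.036,"y":-0.021,"z":-0.002,"roll":-1,"jaw":1},{"x":0.038,"y":-0.017,"z":-0.002,"roll":-1,"jaw":1},{"x":0.039,"y":-0.013,"z":-0.002,"roll":-1,"jaw":1},{"x":0.04,"y":-0.009,"z":-0.002,"roll":-1,"jaw":1},{"x":0.041,"y":-0.005,"z":-0.002,"roll":-1,"jaw":1},{"x":0.041,"y":-0.001,"z":-0.002,"roll":-1,"jaw":1},{"x":0.041,"y":0.004,"z":-0.002,"roll":-1,"jaw":1},{"x":0.041,"y":0.008,"z":-0.002,"roll":-1,"jaw":1},{"x":0.04,"y":0.012,"z":-0.002,"roll":-1,"jaw":1},{"x":0.038,"y":0.016,"z":-0.002,"roll":-1,"jaw":1}]'; python3 plan.py 0.50 -0.22 0.26 90
```

```text
time: 1.52
position: [0.4416, -0.2682, 0.2494]
eef_rot: [-3.135, -0.003, 1.419]
ft_force: [-0.1, -0.3, 0.5]
finger_gap: 0.0854
pos [ 0.4416 -0.2682  0.2494] yaw 81.28 tilt 0.39 dist 0.0765 roll units -1.45 rows 2
  {x:0.0283 y:0.0252 z:-0.0054 roll:-0.73}
  {x:0.0263 y:0.0273 z:-0.0054 roll:-0.73}
```

```bash
python3 -m jog '[{"x":0.028,"y":0.035,"z":-0.005,"roll":-0.7},{"x":0.026,"y":0.037,"z":-0.005,"roll":-0.7},{"y":0.02}, {}]'; python3 - <<'E'
from h import *
T=tcp(); im=vision.grab_frame("wrist"); np.save("pics/w1.npy",T); cv2.imwrite("pics/w1.png",im[:,:,::-1]); print(T.round(4))
E
```

```text
[[ 0.1516  0.9884 -0.0056  0.4416]
 [ 0.9884 -0.1516  0.0039 -0.2682]
 [ 0.003  -0.0061 -1.      0.2494]
 [ 0.      0.      0.      1.    ]]invalid input
```

View pics/w1.png

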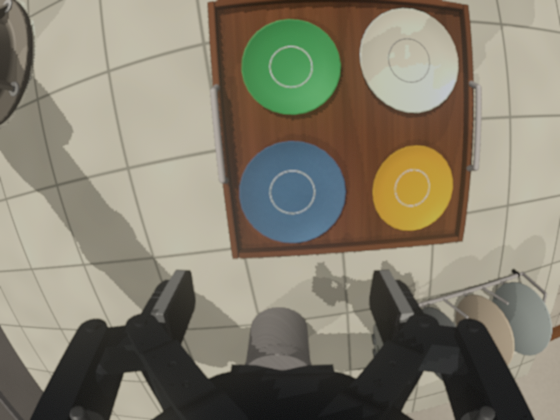

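The call with an empty row was refused and the arm did not move. The view from here still shows the four saucers whole: green (291,67), white (409,61), blue (292,191) and yellow (413,188), with the seat rings visible. The sugar tin shows at (279,335), behind the gripper. I measure the saucers from this view and compare them with the other cameras.

```bash
cat > sauc.py <<'E'
from seg import *
def circ(P):
    A=np.c_[2*P[:,:2],np.ones(len(P))];s=np.linalg.lstsq(A,(P[:,:2]**2).sum(1),rcond=None)[0]
    r=np.sqrt(s[2]+s[0]**2+s[1]**2);res=np.hypot(*(P[:,:2]-s[:2]).T)-r
    return s[:2],r,res
def rcirc(P,k=4):
    for _ in range(k):
        c,r,res=circ(P);P=P[abs(res)<max(2*np.std(res),.0007)]
    return c,r,np.std(circ(P)[2]),len(P)
E
python3 - <<'E'
from sauc import *
im=cv2.cvtColor(cv2.imread("pics/w1.png"),cv2.COLOR_BGR2RGB);T=np.load("pics/w1.npy")
roi={"green":(236,12,346,120),"white":(352,3,464,118),"blue":(234,136,350,248),"yellow":(366,140,458,236)}
for c in roi:
    b=blobs(im,c,1000,roi[c])[0]; h=cv2.convexHull(b)[:,0]
    for z in(.021,.022): print(c,z,[np.round(q,4) for q in rcirc(plane("wrist",h,z,T))])
    e=cv2.fitEllipse(h); print(e[0],e[1])
E
```

```text
green 0.021 [array([ 0.4693, -0.1466]), np.float64(0.0553), np.float64(0.0002), np.int64(42)]
green 0.022 [array([ 0.4693, -0.1467]), np.float64(0.0552), np.float64(0.0002), np.int64(42)]
(290.7738037109375, 66.61631774902344) (95.43900299072266, 99.05608367919922)
white 0.021 [array([ 0.6111, -0.1516]), np.float64(0.064), np.float64(0.0003), np.int64(45)]
white 0.022 [array([ 0.6106, -0.1517]), np.float64(0.0638), np.float64(0.0003), np.int64(45)]
(408.54315185546875, 60.106990814208984) (95.36277770996094, 108.42573547363281)
blue 0.021 [array([ 0.4493, -0.2942]), np.float64(0.062), np.float64(0.0002), np.int64(44)]
blue 0.022 [array([ 0.4493, -0.2939]), np.float64(0.0618), np.float64(0.0002), np.int64(44)]
(292.38360595703125, 191.6557159423828) (99.68778228759766, 103.54856872558594)
yellow 0.021 [array([ 0.6009, -0.3101]), np.float64(0.0566), np.float64(0.0002), np.int64(39)]
yellow 0.022 [array([ 0.6005, -0.3097]), np.float64(0.0564), np.float64(0.0002), np.int64(39)]
(412.25091552734375, 187.7017059326172) (79.40853118896484, 89.07269287109375)
```

```bash
python3 -m jog '[{"x":0.028,"y":0.035,"z":-0.005,"roll":-0.7},{"x":0.026,"y":0.037,"z":-0.005,"roll":-0.7},{"y":0.02}, {"x":0}]'; python3 - <<'E'
from h import *
T=tcp(); im=vision.grab_frame("wrist"); np.save("pics/w2.npy",T); cv2.imwrite("pics/w2.png",im[:,:,::-1]); print(T.round(4))
E
```

```text
[[ 0.1404  0.9901 -0.0016  0.4461]
 [ 0.9901 -0.1404  0.0077 -0.2617]
 [ 0.0074 -0.0027 -1.      0.25  ]
 [ 0.      0.      0.      1.    ]]invalid input
```

View pics/w2.png

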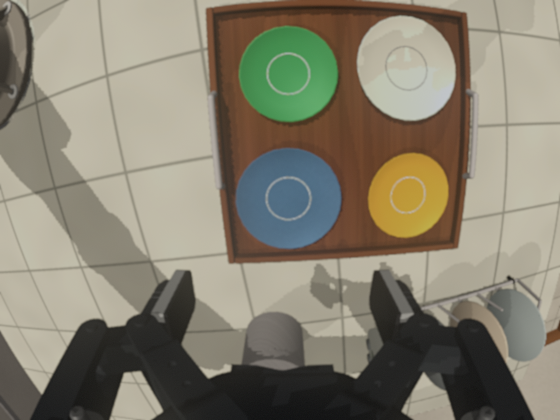

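The rows need all five keys, so the second call was refused too. The arm only settled onto its last target. Wrist fits agree with the fixed cameras to about 2 mm, and their radii match the given sizes to about 2 mm. Going on to the mat.

```bash
python3 plan.py 0.52 0.10 0.26 90
```

```text
pos [ 0.4444 -0.2641  0.2498] yaw 81.66 tilt 0.4 dist 0.372 roll units -1.39 rows 7
  {x:0.0530 y:0.0031 z:-0.0012 roll:-0.20}
  {x:0.0530 y:0.0042 z:-0.0012 roll:-0.20}
  {x:0.0529 y:0.0053 z:-0.0012 roll:-0.20}
  {x:0.0527 y:0.0064 z:-0.0012 roll:-0.20}
  {x:0.0526 y:0.0075 z:-0.0012 roll:-0.20}
  {x:0.0524 y:0.0086 z:-0.0012 roll:-0.20}
  {x:0.0522 y:0.0097 z:-0.0012 roll:-0.20}
```

```bash
python3 -m jog '[{"x":0.053,"y":0.003,"z":-0.001,"roll":-0.2,"jaw":1},{"x":0.053,"y":0.004,"z":-0.001,"roll":-0.2,"jaw":1},{"x":0.053,"y":0.005,"z":-0.001,"roll":-0.2,"jaw":1},{"x":0.053,"y":0.006,"z":-0.001,"roll":-0.2,"jaw":1},{"x":0.053,"y":0.007,"z":-0.001,"roll":-0.2,"jaw":1},{"x":0.053,"y":0.009,"z":-0.001,"roll":-0.2,"jaw":1},{"x":0.053,"y":0.01,"z":-0.001,"roll":-0.2,"jaw":1},{"x":0,"y":0,"z":0,"roll":0,"jaw":1},{"x":0,"y":0,"z":0,"roll":0,"jaw":1}]'; python3 - <<'E'
from h import *
T=tcp(); im=vision.grab_frame("wrist"); np.save("pics/w3.npy",T); cv2.imwrite("pics/w3.png",im[:,:,::-1]); print(T.round(4), abs(sense()["dq"]).max())
E
```

```text
time: 2.75
position: [0.5206, 0.1072, 0.2567]
eef_rot: [-3.137, -0.004, 1.565]
ft_force: [0.3, -0.7, -0.1]
finger_gap: 0.0854
[[ 0.0062  1.     -0.0047  0.5206]
 [ 1.     -0.0062  0.0036  0.1072]
 [ 0.0036 -0.0047 -1.      0.2567]
 [ 0.      0.      0.      1.    ]] 0.012397883929790349
```

View pics/w3.png

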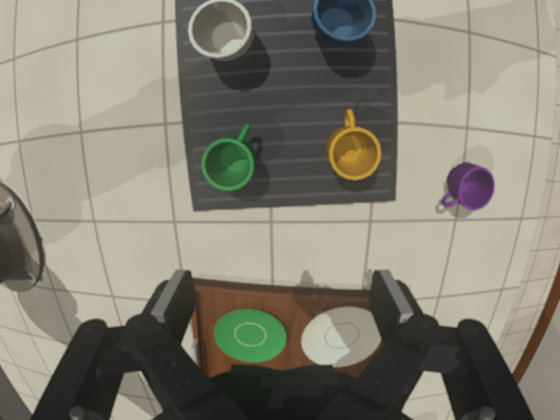

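The wrist view shows the green cup at (228,163) with its handle up and to the right (about 60° world), and the yellow cup at (354,152) with its handle along +y. The white and blue cups are at the top edge, at (220,30) and (344,15). A second place further along +y gives the other view.

```bash
python3 -m jog '[{"x":0.055,"y":0,"z":0,"roll":0,"jaw":1},{"x":0.055,"y":0,"z":0,"roll":0,"jaw":1},{"x":0,"y":0,"z":0,"roll":0,"jaw":1},{"x":0,"y":0,"z":0,"roll":0,"jaw":1}]'; python3 - <<'E'
from h import *
T=tcp(); im=vision.grab_frame("wrist"); np.save("pics/w4.npy",T); cv2.imwrite("pics/w4.png",im[:,:,::-1]); print(T.round(4), abs(sense()["dq"]).max())
E
```

```text
time: 3.3
position: [0.5237, 0.2107, 0.2561]
eef_rot: [-3.137, 0.001, 1.548]
ft_force: [0.1, -0.9, -0.3]
finger_gap: 0.0854
[[ 2.240e-02  9.997e-01 -4.800e-03  5.237e-01]
 [ 9.997e-01 -2.240e-02 -5.000e-04  2.107e-01]
 [-6.000e-04 -4.800e-03 -1.000e+00  2.561e-01]
 [ 0.000e+00  0.000e+00  0.000e+00  1.000e+00]] 0.008432854169453248
```

View pics/w4.png

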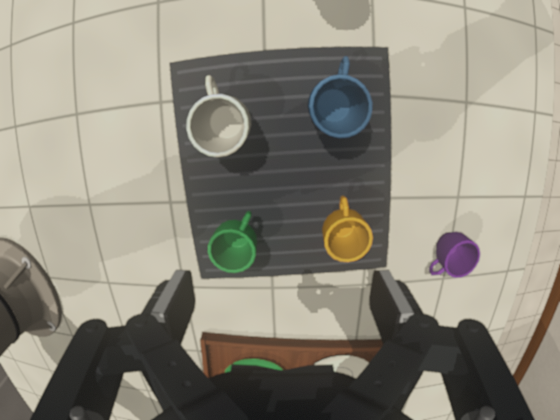

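```bash
cat > cups.py <<'E'
from sauc import *
from scipy.optimize import least_squares
RAD={"blue":.033,"white":.033,"yellow":.029,"green":.029};ZR={"blue":.066,"white":.066,"yellow":.058,"green":.058}
def cup(img,T,c,roi,base_z=0.004,open_=9):
    m=mask(img,c);k=np.zeros_like(m);x0,y0,x1,y1=roi;k[y0:y1,x0:x1]=255;m&=k
    m=cv2.morphologyEx(m,cv2.MORPH_CLOSE,np.ones((5,5),np.uint8))
    cs,_=cv2.findContours(m,cv2.RETR_EXTERNAL,cv2.CHAIN_APPROX_NONE);b=max(cs,key=cv2.contourArea)
    f=np.zeros_like(m);cv2.drawContours(f,[b],-1,255,-1)
    o=cv2.morphologyEx(f,cv2.MORPH_OPEN,cv2.getStructuringElement(cv2.MORPH_ELLIPSE,(25,25)))
    b2=max(cv2.findContours(o,cv2.RETR_EXTERNAL,cv2.CHAIN_APPROX_NONE)[0],key=cv2.contourArea)[:,0]
    zr=ZR[c]-.004+base_z
    P=plane("wrist",b2,zr,T)[:,:2]
    cam=(T@np.array(vision.camera_params("wrist")["tool_from_camera"]))[:2,3]
    ctr=P.mean(0)
    for _ in range(4):
        u=(ctr-cam)/np.linalg.norm(ctr-cam)
        Q=P[((P-ctr)@u)>-.2*RAD[c]]
        s=least_squares(lambda q:np.hypot(*(Q-q).T)-RAD[c],ctr,loss='soft_l1',f_scale=.0007);ctr=s.x
    rfree,rad,sd,n=rcirc(np.c_[Q,0*Q[:,0]])
    # handle: parts removed by opening
    d=cv2.morphologyEx(cv2.subtract(f,o),cv2.MORPH_OPEN,np.ones((2,2),np.uint8));ys,xs=np.nonzero(d);H=plane("wrist",np.c_[xs,ys],.041 if RAD[c]>.03 else .037,T)[:,:2] if len(xs) else np.zeros((0,2))
    w=np.hypot(*(H-ctr).T)>RAD[c]*1.15
    hd=np.degrees(np.arctan2(*(H[w].mean(0)-ctr)[::-1])) if w.sum()>5 else None
    return ctr,rad,rfree,sd,hd,w.sum()
def px(T,P): return proj("wrist",P,T)
E
python3 - <<'E'
from cups import *
rois={3:{"green":(195,120,262,195),"yellow":(320,105,388,185)},
4:{"green":(200,208,265,278),"yellow":(318,192,378,268),"white":(180,68,254,160),"blue":(302,54,378,142)}}
C={}
for k in(3,4):
    im=cv2.cvtColor(cv2.imread(f"pics/w{k}.png"),cv2.COLOR_BGR2RGB);T=np.load(f"pics/w{k}.npy")
    for c,r in rois[k].items():
        q=cup(im,T,c,r);C[k,c]=(T,q[0]);print(k,c,*[np.round(v,4) if v is not None else v for v in q])
for c in("green","yellow"):
    rr=[]
    for k in(3,4):
        T,x=C[k,c];p=px(T,[*x,ZR[c]]);rr.append(ray("wrist",p,T))
    print(c,tri(rr))
E
```

```text
3 green [0.4623 0.1259] 0.0282 [0.4615 0.1251] 0.0003 61.0303 62
3 yellow [0.5983 0.1368] 0.0286 [0.5988 0.1365] 0.0003 92.5349 100
4 green [0.462 0.127] 0.028 [0.4615 0.1259] 0.0004 59.3165 53
4 yellow [0.5987 0.1379] 0.0282 [0.5992 0.1369] 0.0004 93.9782 69
4 white [0.4573 0.2725] 0.033 [0.4573 0.2724] 0.0003 102.2819 141
4 blue [0.5833 0.2891] 0.032 [0.5845 0.289 ] 0.0003 75.5843 102
green (array([0.46148521, 0.12521685, 0.05442286]), [np.float64(0.00015199596711295034), np.float64(0.0001519959671129627)])
yellow (array([0.59933582, 0.13622522, 0.05429505]), [np.float64(0.0001878750422112667), np.float64(0.0001878750422113105)])
```

Green and yellow agree between the two wrist places to about 1 mm. Rim heights come out at 54 mm against the expected 58. Going to the green cup first.

```bash
python3 plan.py 0.462 0.126 0.13 60
```

```text
pos [0.5236 0.2111 0.2562] yaw 88.72 tilt 0.28 dist 0.1642 roll units 4.79 rows 5
  {x:-0.0173 y:-0.0118 z:0.0253 roll:0.96}
  {x:-0.0184 y:-0.0100 z:0.0253 roll:0.96}
  {x:-0.0193 y:-0.0081 z:0.0253 roll:0.96}
  {x:-0.0200 y:-0.0062 z:0.0253 roll:0.96}
  {x:-0.0205 y:-0.0041 z:0.0253 roll:0.96}
```

```bash
python3 -m jog '[{"x":-0.017,"y":-0.012,"z":0.025,"roll":0.96,"jaw":1},{"x":-0.018,"y":-0.01,"z":0.025,"roll":0.96,"jaw":1},{"x":-0.019,"y":-0.008,"z":0.025,"roll":0.96,"jaw":1},{"x":-0.02,"y":-0.006,"z":0.025,"roll":0.96,"jaw":1},{"x":-0.02,"y":-0.004,"z":0.025,"roll":0.96,"jaw":1},{"x":0,"y":0,"z":0,"roll":0,"jaw":1},{"x":0,"y":0,"z":0,"roll":0,"jaw":1}]'; python3 plan.py 0.462 0.126 0.09 60;  python3 - <<'E'
from h import *
T=tcp(); im=vision.grab_frame("wrist"); np.save("pics/w5.npy",T); cv2.imwrite("pics/w5.png",im[:,:,::-1])
E
```

```text
time: 4.22
position: [0.4633, 0.1131, 0.1298]
eef_rot: [3.14, 0.003, 1.009]
ft_force: [0.4, 0.4, -0.1]
finger_gap: 0.0856
pos [0.4633 0.1131 0.1298] yaw 57.82 tilt 0.18 dist 0.0418 roll units -0.36 rows 1
  {x:0.0104 y:-0.0080 z:0.0397 roll:-0.36}
```

View pics/w5.png

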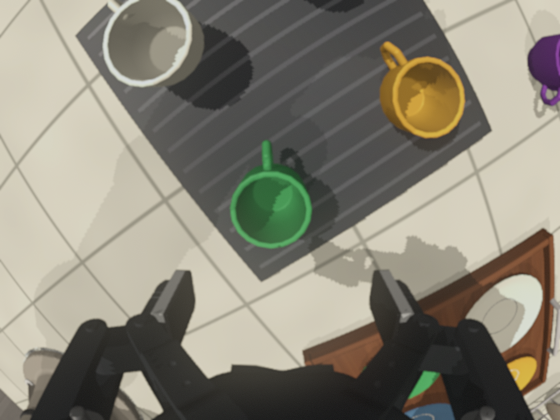

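The green cup is at (271,208) with its handle pointing straight up in the image, so the yaw is right. The tool overran by 13 mm in y. I re-measure from this closer view.

```bash
python3 - <<'E'
from cups import *
im=cv2.cvtColor(cv2.imread("pics/w5.png"),cv2.COLOR_BGR2RGB);T=np.load("pics/w5.npy")
for c,r in {"green":(215,135,325,255),"yellow":(370,35,472,145)}.items():
    print(c,[np.round(v,4) if v is not None else v for v in cup(im,T,c,r)])
E
python3 plan.py 0.462 0.126 0.08 60
```

```text
green [array([0.4623, 0.126 ]), np.float64(0.0281), array([0.4617, 0.1252]), np.float64(0.0002), np.float64(61.98), np.int64(144)]
yellow [array([0.598, 0.137]), np.float64(0.0283), array([0.5988, 0.1366]), np.float64(0.0003), np.float64(93.1315), np.int64(280)]
pos [0.4631 0.1129 0.1296] yaw 57.81 tilt 0.21 dist 0.0513 roll units -0.36 rows 1
  {x:0.0106 y:-0.0080 z:0.0496 roll:-0.36}
```

Consistent to under 1 mm. Centre over the cup at a safe height (tips above the rim) and settle.

```bash
python3 -m jog '[{"x":0.006,"y":-0.004,"z":0.02,"roll":-0.3,"jaw":1},{"x":0.005,"y":-0.004,"z":0.02,"roll":-0.1,"jaw":1},{"x":0,"y":0,"z":0,"roll":0,"jaw":1},{"x":0,"y":0,"z":0,"roll":0,"jaw":1}]'; python3 plan.py 0.462 0.126 0.018 60
```

```text
time: 4.78
position: [0.4681, 0.1298, 0.0938]
eef_rot: [3.133, -0.005, 1.055]
ft_force: [0.3, 0.1, -0.0]
finger_gap: 0.0853
pos [0.4681 0.1298 0.0938] yaw 60.47 tilt 0.6 dist 0.0761 roll units 0.08 rows 2
  {x:-0.0034 y:-0.0021 z:0.0378 roll:0.04}
  {x:-0.0034 y:-0.0021 z:0.0378 roll:0.04}
```

```bash
python3 -m jog '[{"x":-0.007,"y":-0.004,"z":0.01,"roll":0,"jaw":1},{"x":0,"y":0,"z":0,"roll":0,"jaw":1},{"x":0,"y":0,"z":0,"roll":0,"jaw":1}]'; python3 plan.py 0.462 0.126 0.018 60;python3 plan.py 0.462 0.126 0.018 60
```

```text
time: 5.15
position: [0.4621, 0.1251, 0.0846]
eef_rot: [3.13, -0.007, 1.054]
ft_force: [0.7, -0.3, 0.7]
finger_gap: 0.0848
pos [0.4621 0.1251 0.0846] yaw 60.42 tilt 0.76 dist 0.0666 roll units 0.07 rows 2
  {x:0.0001 y:-0.0006 z:0.0333 roll:0.03}
  {x:0.0001 y:-0.0006 z:0.0333 roll:0.03}
pos [0.4621 0.1251 0.0846] yaw 60.42 tilt 0.76 dist 0.0666 roll units 0.07 rows 2
  {x:0.0001 y:-0.0006 z:0.0333 roll:0.03}
  {x:0.0001 y:-0.0006 z:0.0333 roll:0.03}
```

```bash
python3 -m jog '[{"x":0,"y":-0.001,"z":0.016,"roll":0,"jaw":1},{"x":0,"y":0,"z":0.016,"roll":0,"jaw":1},{"x":0,"y":0,"z":0.015,"roll":0,"jaw":1},{"x":0,"y":0,"z":0.012,"roll":0,"jaw":1},{"x":0,"y":0,"z":0.005,"roll":0,"jaw":1},{"x":0,"y":0,"z":0,"roll":0,"jaw":1}]'; python3 plan.py 0.462 0.126 0.018 60
```

```text
time: 5.9
position: [0.4613, 0.1256, 0.015]
eef_rot: [3.132, -0.006, 1.055]
ft_force: [0.2, 0.1, -0.9]
finger_gap: 0.0854
pos [0.4613 0.1256 0.015 ] yaw 60.43 tilt 0.63 dist 0.0031 roll units 0.07 rows 1
  {x:0.0008 y:0.0004 z:-0.0029 roll:0.07}
```

Positioned with no contact force. Raise 2 mm and close with 40 N.

```bash
python3 -m jog '[{"x":0,"y":0,"z":-0.003,"roll":0,"jaw":0.75},{"x":0,"y":0,"z":0,"roll":0,"jaw":0.6},{"x":0,"y":0,"z":0,"roll":0,"jaw":0.5},{"x":0,"y":0,"z":0,"roll":0,"jaw":0.4},{"x":0,"y":0,"z":0,"roll":0,"jaw":0.4},{"x":0,"y":0,"z":0,"roll":0,"jaw":0.4}]' 40; python3 plan.py 0.462 0.126 0.018 60
```

```text
time: 6.65
position: [0.4622, 0.1257, 0.0196]
eef_rot: [3.13, -0.007, 1.054]
ft_force: [-0.2, -0.6, -1.5]
finger_gap: 0.0556
pos [0.4622 0.1257 0.0196] yaw 60.41 tilt 0.78 dist 0.0016 roll units 0.07 rows 1
  {x:0.0002 y:-0.0003 z:0.0016 roll:0.07}
```

Fingers stopped at 55.6 mm on the cup wall. Lift.

```bash
python3 -m jog '[{"x":0,"y":0,"z":-0.01,"roll":0,"jaw":0.4},{"x":0,"y":0,"z":-0.015,"roll":0,"jaw":0.4},{"x":0,"y":0,"z":-0.025,"roll":0,"jaw":0.4},{"x":0,"y":0,"z":-0.03,"roll":0,"jaw":0.4},{"x":0,"y":0,"z":-0.03,"roll":0,"jaw":0.4},{"x":0,"y":0,"z":-0.01,"roll":0,"jaw":0.4},{"x":0,"y":0,"z":0,"roll":0,"jaw":0.4}]'; python3 - <<'E'
from h import *
T=tcp(); im=vision.grab_frame("wrist"); np.save("pics/w6.npy",T); cv2.imwrite("pics/w6.png",im[:,:,::-1])
E
python3 plan.py 0.4698 -0.147 0.15 60
```

```text
time: 7.52
position: [0.4606, 0.1261, 0.1476]
eef_rot: [3.128, -0.009, 1.055]
ft_force: [0.0, 0.2, -1.9]
finger_gap: 0.0556
pos [0.4603 0.1261 0.1471] yaw 60.48 tilt 0.9 dist 0.2733 roll units 0.08 rows 5
  {x:-0.0466 y:0.0286 z:-0.0006 roll:0.02}
  {x:-0.0465 y:0.0287 z:-0.0006 roll:0.02}
  {x:-0.0465 y:0.0287 z:-0.0006 roll:0.02}
  {x:-0.0464 y:0.0288 z:-0.0006 roll:0.02}
  {x:-0.0464 y:0.0289 z:-0.0006 roll:0.02}
```

View pics/w6.png

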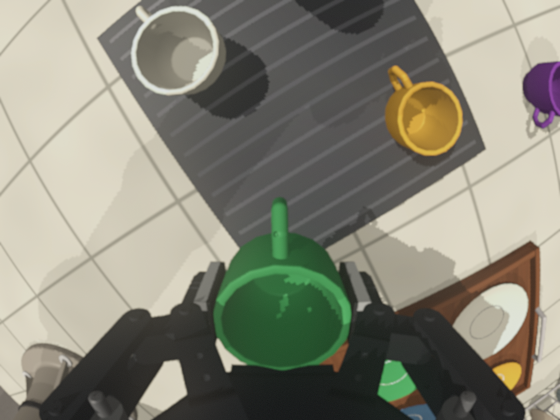

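The cup is held squarely between the pads at (281,310), handle up. Carrying it to the green saucer.

```bash
python3 -m jog '[{"x":-0.02,"y":0.012,"z":0,"roll":0,"jaw":0.4},{"x":-0.04,"y":0.025,"z":0,"roll":0,"jaw":0.4},{"x":-0.046,"y":0.029,"z":0,"roll":0,"jaw":0.4},{"x":-0.046,"y":0.029,"z":0,"roll":0,"jaw":0.4},{"x":-0.035,"y":0.022,"z":0,"roll":0,"jaw":0.4},{"x":-0.02,"y":0.012,"z":0,"roll":0,"jaw":0.4},{"x":-0.01,"y":0.006,"z":0,"roll":0,"jaw":0.4},{"x":0,"y":0,"z":0,"roll":0,"jaw":0.4},{"x":0,"y":0,"z":0,"roll":0,"jaw":0.4}]';python3 plan.py 0.4698 -0.147 0.08 60
```

```text
time: 8.7
position: [0.4653, -0.1332, 0.1365]
eef_rot: [-3.136, -0.005, 1.062]
ft_force: [0.3, 0.2, -0.8]
finger_gap: 0.0556
pos [ 0.4653 -0.1332  0.1365] yaw 60.86 tilt 0.44 dist 0.0584 roll units 0.14 rows 2
  {x:-0.0051 y:0.0055 z:0.0282 roll:0.07}
  {x:-0.0051 y:0.0055 z:0.0282 roll:0.07}
```

```bash
python3 -m jog '[{"x":-0.005,"y":0.005,"z":0.025,"roll":0.1,"jaw":0.4},{"x":-0.005,"y":0.005,"z":0.02,"roll":0,"jaw":0.4},{"x":0,"y":0,"z":0.008,"roll":0,"jaw":0.4},{"x":0,"y":0,"z":0,"roll":0,"jaw":0.4},{"x":0,"y":0,"z":0,"roll":0,"jaw":0.4}]';python3 plan.py 0.4698 -0.147 0.045 60; python3 - <<'E'
from h import *
T=tcp(); im=vision.grab_frame("wrist"); np.save("pics/w7.npy",T); cv2.imwrite("pics/w7.png",im[:,:,::-1])
for n in("top","scene"): cv2.imwrite(f"pics/{n}7.png",vision.grab_frame(n)[:,:,::-1])
E
```

```text
time: 9.32
position: [0.4711, -0.1404, 0.0835]
eef_rot: [-3.138, -0.008, 1.062]
ft_force: [0.2, 0.4, -0.6]
finger_gap: 0.0559
pos [ 0.4711 -0.1404  0.0835] yaw 60.82 tilt 0.49 dist 0.0391 roll units 0.14 rows 1
  {x:-0.0067 y:0.0022 z:0.0385 roll:0.14}
```

View pics/w7.png

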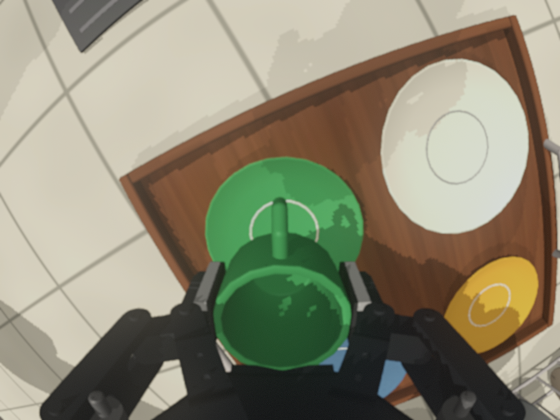

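The cup (281,…) and the saucer's seat ring (284,232) line up sideways. The remaining offset of −7 mm along tool x fits the plan. Lowering.

```bash
python3 -m jog '[{"x":-0.004,"y":0.001,"z":0.016,"roll":0.1,"jaw":0.4},{"x":-0.003,"y":0.001,"z":0.014,"roll":0,"jaw":0.4},{"x":0,"y":0,"z":0.007,"roll":0,"jaw":0.4},{"x":0,"y":0,"z":0,"roll":0,"jaw":0.4},{"x":0,"y":0,"z":0,"roll":0,"jaw":0.4}]';python3 plan.py 0.4698 -0.147 0.0296 60
```

```text
time: 10.1
position: [0.4689, -0.1485, 0.0436]
eef_rot: [-3.138, -0.007, 1.049]
ft_force: [0.2, 0.7, -3.1]
finger_gap: 0.0554
pos [ 0.4689 -0.1485  0.0436] yaw 60.09 tilt 0.48 dist 0.0141 roll units 0.02 rows 1
  {x:0.0016 y:0.0001 z:0.0140 roll:0.02}
```

```bash
python3 -m jog '[{"x":0.001,"y":0,"z":0.006,"roll":0,"jaw":0.4},{"x":0.001,"y":0,"z":0.004,"roll":0,"jaw":0.4},{"x":0,"y":0,"z":0.001,"roll":0,"jaw":0.4},{"x":0,"y":0,"z":0,"roll":0,"jaw":0.4}]';python3 plan.py 0.4698 -0.147 0.0296 60
```

```text
time: 10.6
position: [0.4707, -0.1464, 0.0325]
eef_rot: [-3.139, -0.008, 1.049]
ft_force: [0.1, 0.9, -1.5]
finger_gap: 0.0557
pos [ 0.4707 -0.1464  0.0325] yaw 60.12 tilt 0.47 dist 0.0031 roll units 0.02 rows 1
  {x:-0.0010 y:-0.0005 z:0.0029 roll:0.02}
```

```bash
python3 -m jog '[{"x":-0.001,"y":0,"z":0.002,"roll":0,"jaw":0.4},{"x":0,"y":0,"z":0.001,"roll":0,"jaw":0.4},{"x":0,"y":0,"z":0.0005,"roll":0,"jaw":0.4}]';python3 plan.py 0.4698 -0.147 0.0296 60
```

```text
time: 10.98
position: [0.4705, -0.1474, 0.0292]
eef_rot: [-3.14, -0.008, 1.049]
ft_force: [-1.4, 0.6, 3.7]
finger_gap: 0.0562
pos [ 0.4705 -0.1474  0.0292] yaw 60.11 tilt 0.46 dist 0.0009 roll units 0.02 rows 1
  {x:0.0000 y:-0.0008 z:-0.0004 roll:0.02}
```

The force rose to +3.7 N exactly at the predicted height, so the cup is standing on the saucer floor. Release gently, then rise.

```bash
python3 -m jog '[{"x":0,"y":0,"z":0,"roll":0,"jaw":0.68},{"x":0,"y":0,"z":0,"roll":0,"jaw":0.74},{"x":0,"y":0,"z":0,"roll":0,"jaw":0.85},{"x":0,"y":0,"z":0,"roll":0,"jaw":1},{"x":0,"y":0,"z":0,"roll":0,"jaw":1},{"x":0,"y":0,"z":-0.015,"roll":0,"jaw":1},{"x":0,"y":0,"z":-0.02,"roll":0,"jaw":1},{"x":0,"y":0,"z":-0.03,"roll":0,"jaw":1},{"x":0,"y":0,"z":-0.04,"roll":0,"jaw":1},{"x":0,"y":0,"z":-0.02,"roll":0,"jaw":1},{"x":0,"y":0,"z":0,"roll":0,"jaw":1}]'; python3 - <<'E'
from h import *
T=tcp(); im=vision.grab_frame("wrist"); np.save("pics/w8.npy",T); cv2.imwrite("pics/w8.png",im[:,:,::-1])
E
python3 plan.py 0.598 0.1372 0.16 93
```

```text
time: 12.35
position: [0.4716, -0.1483, 0.1632]
eef_rot: [3.138, -0.009, 1.05]
ft_force: [-0.9, -0.9, 0.3]
finger_gap: 0.0851
pos [ 0.471  -0.1482  0.1623] yaw 60.17 tilt 0.51 dist 0.3124 roll units -5.47 rows 6
  {x:0.0518 y:-0.0053 z:0.0008 roll:-0.91}
  {x:0.0521 y:-0.0003 z:0.0008 roll:-0.91}
  {x:0.0518 y:0.0046 z:0.0008 roll:-0.91}
  {x:0.0512 y:0.0096 z:0.0008 roll:-0.91}
  {x:0.0500 y:0.0144 z:0.0008 roll:-0.91}
  {x:0.0484 y:0.0191 z:0.0008 roll:-0.91}
```

View pics/w8.png

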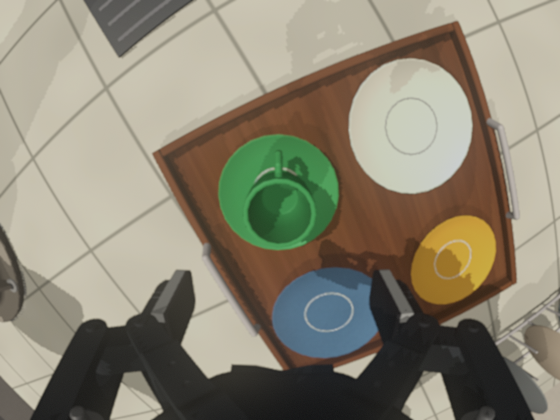

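The green cup stands upright on its saucer, rim about (281,214), with the saucer at (279,192). I check its offset from the rim edge points.

```bash
python3 - <<'E'
from cups import *
im=cv2.imread("pics/w8.png");cv2.imwrite("pics/w8c.png",cv2.resize(im[125:260,205:350],None,fx=4,fy=4,interpolation=cv2.INTER_CUBIC))
T=np.load("pics/w8.npy");im=im[:,:,::-1].copy()
b=blobs(im,"green",1000,(200,120,350,262))[0];h=cv2.convexHull(b)[:,0]
print("saucer",rcirc(plane("wrist",h,.021,T)))
E
```

```text
saucer (array([ 0.46951452, -0.14582017]), np.float64(0.05517088297943566), np.float64(0.0002041868323359743), 49)
```

View pics/w8c.png

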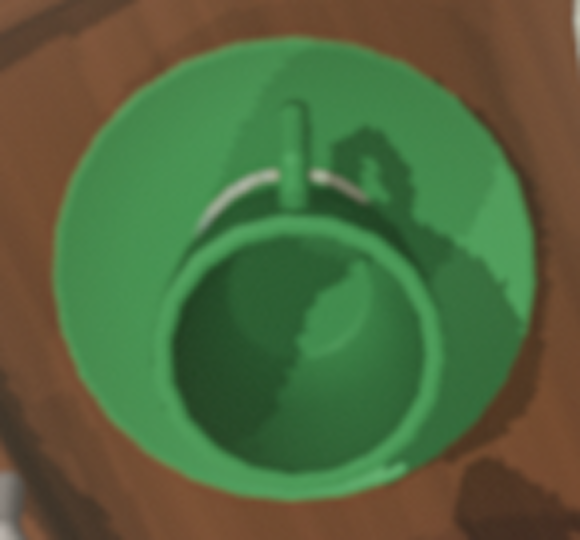

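```bash
python3 - <<'E'
from cups import *
T=np.load("pics/w8.npy")
o=np.array([[163,345],[440,348],[303,216]])/4+[205,125]
print("outer",circ(plane("wrist",o,.068,T))[:2])
i=np.array([[173,350],[426,350],[300,234],[298,471]])/4+[205,125]
print("inner",circ(plane("wrist",i,.068,T)))
E
```

```text
outer (array([ 0.47091229, -0.14762254]), np.float64(0.0269040361318293))
inner (array([ 0.47005917, -0.14832255]), np.float64(0.024524130851413955), array([ 7.29711778e-05,  7.24352938e-05, -7.67856835e-05, -6.90537520e-05]))
```

The green cup sits within about 2 mm of its saucer's centre (limit 12). Next, the yellow cup.

```bash
python3 -m jog '[{"x":0.04,"y":-0.005,"z":0,"roll":-0.9,"jaw":1},{"x":0.052,"y":0,"z":0,"roll":-0.9,"jaw":1},{"x":0.052,"y":0.004,"z":0,"roll":-0.9,"jaw":1},{"x":0.051,"y":0.009,"z":0,"roll":-0.9,"jaw":1},{"x":0.04,"y":0.012,"z":0.01,"roll":-0.9,"jaw":1},{"x":0.03,"y":0.012,"z":0.01,"roll":-0.9,"jaw":1},{"x":0.015,"y":0.008,"z":0.005,"roll":0,"jaw":1},{"x":0,"y":0,"z":0,"roll":0,"jaw":1},{"x":0,"y":0,"z":0,"roll":0,"jaw":1}]';python3 plan.py 0.598 0.1372 0.09 93
```

```text
time: 13.52
position: [0.5832, 0.1186, 0.1291]
eef_rot: [-3.131, -0.006, 1.625]
ft_force: [-0.6, -0.7, 0.2]
finger_gap: 0.0853
pos [0.5832 0.1186 0.1291] yaw 93.12 tilt 0.68 dist 0.0458 roll units 0.02 rows 1
  {x:0.0175 y:0.0162 z:0.0390 roll:0.02}
```

```bash
python3 - <<'E'
from cups import *
T=tcp(); im=vision.grab_frame("wrist"); np.save("pics/w9.npy",T); cv2.imwrite("pics/w9.png",im[:,:,::-1])
p=proj("wrist",[.598,.137,.045],T)[0];print(p)
x,y=p.astype(int);print(cup(im,T,"yellow",(x-65,y-80,x+65,y+55)))
E
python3 -m jog '[{"x":0.008,"y":0.006,"z":0.015,"roll":0,"jaw":1},{"x":0.006,"y":0.006,"z":0.012,"roll":0,"jaw":1},{"x":0.002,"y":0.002,"z":0.004,"roll":0,"jaw":1},{"x":0,"y":0,"z":0,"roll":0,"jaw":1},{"x":0,"y":0,"z":0,"roll":0,"jaw":1}]';python3 plan.py 0.598 0.1372 0.016 93
```

```text
[304.0943721  194.98759479]
(array([0.59919331, 0.1375703 ]), np.float64(0.02827291894238252), array([0.59941854, 0.13670245]), np.float64(0.0002611607758438355), np.float64(94.81722677372774), np.int64(169))
time: 14.2
position: [0.5969, 0.1336, 0.096]
eef_rot: [-3.131, -0.004, 1.621]
ft_force: [-0.6, 0.0, 0.5]
finger_gap: 0.0853
pos [0.5969 0.1336 0.096 ] yaw 92.86 tilt 0.63 dist 0.0801 roll units -0.02 rows 2
  {x:0.0016 y:0.0010 z:0.0400 roll:-0.01}
  {x:0.0016 y:0.0010 z:0.0400 roll:-0.01}
```

View pics/w9.png

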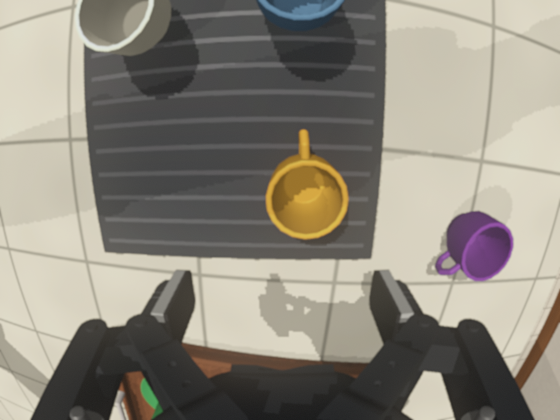

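The yellow cup is at (307,197) with its handle straight up. The measurement (0.599, 0.1375) is consistent with the earlier ones. Correct by 3.5 mm and go down.

```bash
python3 -m jog '[{"x":0.003,"y":0.002,"z":0.015,"roll":0,"jaw":1},{"x":0.001,"y":0,"z":0.014,"roll":0,"jaw":1},{"x":0,"y":0,"z":0.014,"roll":0,"jaw":1},{"x":0,"y":0,"z":0.014,"roll":0,"jaw":1},{"x":0,"y":0,"z":0.01,"roll":0,"jaw":1},{"x":0,"y":0,"z":0.005,"roll":0,"jaw":1},{"x":0,"y":0,"z":0,"roll":0,"jaw":1}]';python3 plan.py 0.5985 0.1373 0.018 93
```

```text
time: 15.08
position: [0.5974, 0.1375, 0.0182]
eef_rot: [-3.13, -0.003, 1.62]
ft_force: [-0.5, 0.3, 0.3]
finger_gap: 0.0852
pos [0.5974 0.1375 0.0182] yaw 92.84 tilt 0.69 dist 0.0011 roll units -0.03 rows 1
  {x:-0.0003 y:0.0011 z:0.0002 roll:-0.03}
```

```bash
python3 -m jog '[{"x":0,"y":0.001,"z":0,"roll":0,"jaw":0.75},{"x":0,"y":0,"z":0,"roll":0,"jaw":0.6},{"x":0,"y":0,"z":0,"roll":0,"jaw":0.5},{"x":0,"y":0,"z":0,"roll":0,"jaw":0.4},{"x":0,"y":0,"z":0,"roll":0,"jaw":0.4},{"x":0,"y":0,"z":0,"roll":0,"jaw":0.4}]' 40; python3 plan.py 0.602 -0.311 0.018 90
```

```text
time: 15.82
position: [0.5992, 0.1377, 0.0194]
eef_rot: [-3.132, -0.003, 1.62]
ft_force: [0.1, -0.8, -0.8]
finger_gap: 0.056
pos [0.5992 0.1377 0.0194] yaw 92.83 tilt 0.59 dist 0.4487 roll units 0.47 rows 9
  {x:-0.0498 y:-0.0021 z:0.0000 roll:0.05}
  {x:-0.0498 y:-0.0019 z:0.0000 roll:0.05}
  {x:-0.0498 y:-0.0016 z:0.0000 roll:0.05}
  {x:-0.0498 y:-0.0013 z:0.0000 roll:0.05}
  {x:-0.0498 y:-0.0011 z:0.0000 roll:0.05}
  {x:-0.0498 y:-0.0008 z:0.0000 roll:0.05}
  {x:-0.0499 y:-0.0005 z:0.0000 roll:0.05}
  {x:-0.0499 y:-0.0002 z:0.0000 roll:0.05}
  {x:-0.0499 y:0.0000 z:0.0000 roll:0.05}
```

```bash
python3 -m jog '[{"x":0,"y":0,"z":-0.01,"roll":0,"jaw":0.4},{"x":0,"y":0,"z":-0.015,"roll":0,"jaw":0.4},{"x":0,"y":0,"z":-0.025,"roll":0,"jaw":0.4},{"x":0,"y":0,"z":-0.03,"roll":0,"jaw":0.4},{"x":0,"y":0,"z":-0.03,"roll":0,"jaw":0.4},{"x":-0.02,"y":0,"z":-0.015,"roll":0,"jaw":0.4},{"x":-0.04,"y":-0.002,"z":0,"roll":0,"jaw":0.4},{"x":-0.05,"y":-0.002,"z":0,"roll":0,"jaw":0.4},{"x":-0.05,"y":-0.002,"z":0,"roll":0,"jaw":0.4},{"x":-0.05,"y":-0.002,"z":0,"roll":0,"jaw":0.4},{"x":-0.05,"y":-0.001,"z":0,"roll":0,"jaw":0.4},{"x":-0.04,"y":-0.001,"z":0,"roll":0,"jaw":0.4}]'; python3 plan.py 0.602 -0.311 0.145 90
```

```text
time: 17.32
position: [0.6108, -0.1634, 0.1625]
eef_rot: [3.134, -0.005, 1.633]
ft_force: [-0.3, -0.2, -2.1]
finger_gap: 0.0561
pos [ 0.6108 -0.1634  0.1625] yaw 93.58 tilt 0.54 dist 0.1489 roll units 0.6 rows 3
  {x:-0.0490 y:-0.0060 z:0.0055 roll:0.20}
  {x:-0.0491 y:-0.0050 z:0.0055 roll:0.20}
  {x:-0.0492 y:-0.0040 z:0.0055 roll:0.20}
```

```bash
python3 -m jog '[{"x":-0.045,"y":-0.006,"z":0.005,"roll":0.2,"jaw":0.4},{"x":-0.04,"y":-0.004,"z":0.005,"roll":0.2,"jaw":0.4},{"x":-0.03,"y":-0.003,"z":0.005,"roll":0.2,"jaw":0.4},{"x":-0.018,"y":-0.001,"z":0.005,"roll":0,"jaw":0.4},{"x":-0.006,"y":0,"z":0,"roll":0,"jaw":0.4},{"x":0,"y":0,"z":0,"roll":0,"jaw":0.4},{"x":0,"y":0,"z":0,"roll":0,"jaw":0.4}]'; python3 plan.py 0.602 -0.311 0.085 90
```

```text
time: 18.2
position: [0.6031, -0.3071, 0.1462]
eef_rot: [3.128, -0.006, 1.569]
ft_force: [-0.2, -0.1, -0.7]
finger_gap: 0.0561
pos [ 0.6031 -0.3071  0.1462] yaw 89.87 tilt 0.85 dist 0.0613 roll units -0.02 rows 2
  {x:-0.0021 y:-0.0010 z:0.0306 roll:-0.01}
  {x:-0.0021 y:-0.0010 z:0.0306 roll:-0.01}
```

```bash
python3 -m jog '[{"x":-0.002,"y":-0.001,"z":0.02,"roll":0,"jaw":0.4},{"x":-0.001,"y":0,"z":0.025,"roll":0,"jaw":0.4},{"x":0,"y":0,"z":0.02,"roll":0,"jaw":0.4},{"x":0,"y":0,"z":0.012,"roll":0,"jaw":0.4},{"x":0,"y":0,"z":0.006,"roll":0,"jaw":0.4},{"x":0,"y":0,"z":0,"roll":0,"jaw":0.4},{"x":0,"y":0,"z":0,"roll":0,"jaw":0.4}]'; python3 plan.py 0.602 -0.311 0.0294 90;python3 - <<'E'
from h import *
T=tcp(); im=vision.grab_frame("wrist"); np.save("pics/w10.npy",T); cv2.imwrite("pics/w10.png",im[:,:,::-1])
E
```

```text
time: 19.08
position: [0.6043, -0.3054, 0.058]
eef_rot: [3.128, -0.008, 1.575]
ft_force: [-0.6, -1.1, -1.1]
finger_gap: 0.0558
pos [ 0.6043 -0.3054  0.058 ] yaw 90.21 tilt 0.9 dist 0.0293 roll units 0.04 rows 1
  {x:-0.0058 y:-0.0027 z:0.0285 roll:0.04}
```

View pics/w10.png

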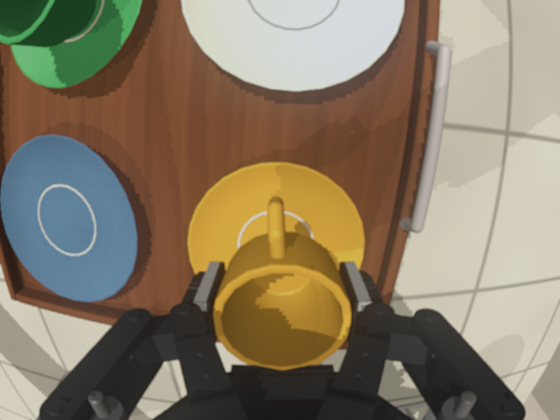

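Cup (281,…) and saucer ring (275,…) differ sideways by about 2 mm, as the plan says. Lowering with the correction.

```bash
python3 -m jog '[{"x":-0.003,"y":-0.002,"z":0.01,"roll":0,"jaw":0.4},{"x":-0.003,"y":-0.001,"z":0.008,"roll":0,"jaw":0.4},{"x":0,"y":0,"z":0.005,"roll":0,"jaw":0.4},{"x":0,"y":0,"z":0,"roll":0,"jaw":0.4},{"x":0,"y":0,"z":0,"roll":0,"jaw":0.4}]'; python3 plan.py 0.602 -0.311 0.0294 90
```

```text
time: 19.75
position: [0.6017, -0.3124, 0.0342]
eef_rot: [3.127, -0.007, 1.574]
ft_force: [0.8, -0.2, -0.8]
finger_gap: 0.0556
pos [ 0.6017 -0.3124  0.0342] yaw 90.17 tilt 0.93 dist 0.005 roll units 0.03 rows 1
  {x:0.0014 y:0.0002 z:0.0048 roll:0.03}
```

```bash
python3 -m jog '[{"x":0.001,"y":0,"z":0.003,"roll":0,"jaw":0.4},{"x":0,"y":0,"z":0.002,"roll":0,"jaw":0.4},{"x":0,"y":0,"z":0.0005,"roll":0,"jaw":0.4},{"x":0,"y":0,"z":0,"roll":0,"jaw":0.4}]'; python3 plan.py 0.602 -0.311 0.0294 90
```

```text
time: 20.25
position: [0.6024, -0.3112, 0.0294]
eef_rot: [3.126, -0.006, 1.574]
ft_force: [-0.5, 0.1, -1.9]
finger_gap: 0.056
pos [ 0.6024 -0.3112  0.0294] yaw 90.19 tilt 0.97 dist 0.0004 roll units 0.03 rows 1
  {x:0.0002 y:-0.0004 z:-0.0000 roll:0.03}
```

```bash
python3 -m jog '[{"x":0,"y":0,"z":0.001,"roll":0,"jaw":0.4},{"x":0,"y":0,"z":0.0005,"roll":0,"jaw":0.4},{"x":0,"y":0,"z":0.0005,"roll":0,"jaw":0.4}]'; python3 plan.py 0.602 -0.311 0.0294 90
```

```text
time: 20.62
position: [0.6025, -0.3112, 0.0292]
eef_rot: [3.126, -0.006, 1.574]
ft_force: [-2.0, 1.5, 5.8]
finger_gap: 0.0558
pos [ 0.6025 -0.3112  0.0292] yaw 90.17 tilt 0.94 dist 0.0006 roll units 0.03 rows 1
  {x:0.0002 y:-0.0005 z:-0.0002 roll:0.03}
```

Contact at 5.8 N, at the right height. Release and rise.

```bash
python3 -m jog '[{"x":0,"y":0,"z":0,"roll":0,"jaw":0.68},{"x":0,"y":0,"z":0,"roll":0,"jaw":0.74},{"x":0,"y":0,"z":0,"roll":0,"jaw":0.85},{"x":0,"y":0,"z":0,"roll":0,"jaw":1},{"x":0,"y":0,"z":0,"roll":0,"jaw":1},{"x":0,"y":0,"z":-0.015,"roll":0,"jaw":1},{"x":0,"y":0,"z":-0.02,"roll":0,"jaw":1},{"x":0,"y":0,"z":-0.03,"roll":0,"jaw":1},{"x":0,"y":0,"z":-0.04,"roll":0,"jaw":1},{"x":0,"y":0,"z":-0.02,"roll":0,"jaw":1},{"x":0,"y":0,"z":0,"roll":0,"jaw":1}]'; python3 - <<'E'
from h import *
T=tcp(); im=vision.grab_frame("wrist"); np.save("pics/w11.npy",T); cv2.imwrite("pics/w11.png",im[:,:,::-1])
x,y=proj("wrist",[.602,-.311,.03],T)[0].astype(int);print(x,y)
cv2.imwrite("pics/w11c.png",cv2.resize(im[y-75:y+65,x-75:x+75,::-1],None,fx=4,fy=4,interpolation=cv2.INTER_CUBIC))
E
python3 plan.py 0.4573 0.2725 0.17 102
```

```text
time: 22.0
position: [0.6028, -0.3125, 0.1652]
eef_rot: [3.118, -0.003, 1.574]
ft_force: [-0.1, -0.6, 0.4]
finger_gap: 0.0856
276 195
pos [ 0.6023 -0.3123  0.1641] yaw 90.21 tilt 1.29 dist 0.6025 roll units -1.96 rows 11
  {x:0.0532 y:-0.0130 z:-0.0007 roll:-0.18}
  {x:0.0534 y:-0.0120 z:-0.0007 roll:-0.18}
  {x:0.0537 y:-0.0110 z:-0.0007 roll:-0.18}
  {x:0.0539 y:-0.0100 z:-0.0007 roll:-0.18}
  {x:0.0540 y:-0.0090 z:-0.0007 roll:-0.18}
  {x:0.0542 y:-0.0079 z:-0.0007 roll:-0.18}
  {x:0.0543 y:-0.0069 z:-0.0007 roll:-0.18}
  {x:0.0545 y:-0.0059 z:-0.0007 roll:-0.18}
  {x:0.0546 y:-0.0049 z:-0.0007 roll:-0.18}
  {x:0.0546 y:-0.0039 z:-0.0007 roll:-0.18}
  {x:0.0547 y:-0.0029 z:-0.0007 roll:-0.18}
```

View pics/w11c.png

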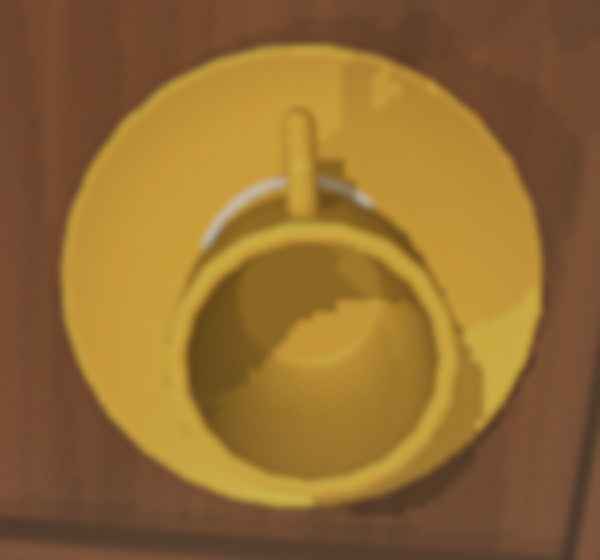

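The yellow cup stands upright on its saucer (inner rim 187–440 by 240–480 in the 4x crop). I measure its offset.

```bash
python3 - <<'E'
from cups import *
T=np.load("pics/w11.npy");im=cv2.imread("pics/w11.png")[:,:,::-1].copy()
i=np.array([[187,357],[440,357],[313,240],[313,480]])/4+[201,120]
print("inner",circ(plane("wrist",i,.068,T))[:2])
b=blobs(im,"yellow",1000,(205,115,348,255))[0];h=cv2.convexHull(b)[:,0]
print("saucer",rcirc(plane("wrist",h,.021,T)))
E
python3 -m jog '[{"x":0.035,"y":-0.01,"z":0,"roll":-0.2,"jaw":1},{"x":0.053,"y":-0.012,"z":0,"roll":-0.2,"jaw":1},{"x":0.053,"y":-0.011,"z":0,"roll":-0.2,"jaw":1},{"x":0.054,"y":-0.01,"z":0,"roll":-0.2,"jaw":1},{"x":0.054,"y":-0.009,"z":0,"roll":-0.2,"jaw":1},{"x":0.054,"y":-0.008,"z":0,"roll":-0.2,"jaw":1},{"x":0.054,"y":-0.007,"z":0,"roll":-0.2,"jaw":1},{"x":0.054,"y":-0.006,"z":0,"roll":-0.2,"jaw":1},{"x":0.054,"y":-0.005,"z":0,"roll":-0.2,"jaw":1},{"x":0.04,"y":-0.003,"z":0,"roll":-0.2,"jaw":1},{"x":0.02,"y":0,"z":0,"roll":0,"jaw":1},{"x":0,"y":0,"z":0,"roll":0,"jaw":1}]';python3 plan.py 0.4573 0.2725 0.1 102
```

```text
inner (array([ 0.60365279, -0.31212379]), np.float64(0.024786947881722754))
saucer (array([ 0.60131066, -0.30988966]), np.float64(0.056127686889763176), np.float64(0.00014541857547929347), 52)
time: 23.55
position: [0.4545, 0.2162, 0.1542]
eef_rot: [3.133, -0.002, 1.791]
ft_force: [0.8, -1.1, -0.4]
finger_gap: 0.0855
pos [0.4545 0.2162 0.1542] yaw 102.6 tilt 0.48 dist 0.0782 roll units 0.1 rows 2
  {x:0.0271 y:0.0073 z:0.0272 roll:0.05}
  {x:0.0272 y:0.0071 z:0.0272 roll:0.05}
```

Yellow is about 3 mm off centre, well inside 12. I look at the white and blue cups from this place.

```bash
python3 - <<'E'
from cups import *
T=tcp(); im=vision.grab_frame("wrist"); np.save("pics/w12.npy",T); cv2.imwrite("pics/w12.png",im[:,:,::-1])
T4=np.load("pics/w4.npy");old={"white":[.4573,.2725],"blue":[.5833,.2891]}
for c,p0 in old.items():
    x,y=proj("wrist",[*p0,.045],T)[0].astype(int);print(c,x,y)
    q=cup(im,T,c,(x-60,max(0,y-75),x+60,y+60));print([np.round(v,4) for v in q])
    print(tri([ray("wrist",px(T,[*q[0],ZR[c]]),T),ray("wrist",px(T4,[*p0,ZR[c]]),T4)]))
E
```

```text
white 299 139
[array([0.4568, 0.2726]), np.float64(0.033), array([0.4568, 0.2726]), np.float64(0.0002), np.float64(127.332), np.int64(742)]
(array([0.45695033, 0.27239299, 0.06433186]), [np.float64(1.1431568801508978e-05), np.float64(1.1431568801562016e-05)])
blue 445 158
[array([0.5813, 0.2893]), np.float64(0.032), array([0.5825, 0.2892]), np.float64(0.0004), np.float64(68.6328), np.int64(171)]
(array([0.58401711, 0.28904718, 0.06177585]), [np.float64(3.5334848792530914e-05), np.float64(3.53348487924865e-05)])
```

View pics/w12.png

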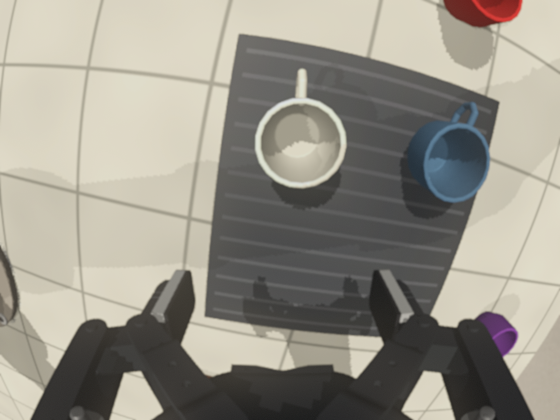

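White is confirmed at (0.457, 0.2725) with its rim at 64 mm (expected 66), centred at (300,142) and handle straight up. Moving over it.

```bash
python3 -m jog '[{"x":0.024,"y":0.005,"z":0.022,"roll":0.1,"jaw":1},{"x":0.018,"y":0.004,"z":0.02,"roll":0,"jaw":1},{"x":0.008,"y":0.002,"z":0.01,"roll":0,"jaw":1},{"x":0,"y":0,"z":0,"roll":0,"jaw":1},{"x":0,"y":0,"z":0,"roll":0,"jaw":1}]';python3 plan.py 0.457 0.2725 0.022 102
```

```text
time: 24.22
position: [0.4589, 0.2581, 0.0995]
eef_rot: [3.136, 0.006, 1.766]
ft_force: [0.3, -0.4, 0.0]
finger_gap: 0.0851
pos [0.4589 0.2581 0.0995] yaw 101.16 tilt 0.47 dist 0.0788 roll units -0.14 rows 2
  {x:0.0075 y:0.0002 z:0.0387 roll:-0.07}
  {x:0.0075 y:0.0003 z:0.0387 roll:-0.07}
```

```bash
python3 -m jog '[{"x":0.008,"y":0,"z":0.005,"roll":-0.1,"jaw":1},{"x":0.005,"y":0,"z":0,"roll":0,"jaw":1},{"x":0,"y":0,"z":0,"roll":0,"jaw":1},{"x":0,"y":0,"z":0,"roll":0,"jaw":1}]';python3 plan.py 0.457 0.2725 0.022 102
```

```text
time: 24.72
position: [0.4574, 0.2709, 0.0955]
eef_rot: [3.133, 0.006, 1.775]
ft_force: [-1.4, -0.1, 0.5]
finger_gap: 0.0857
pos [0.4574 0.2709 0.0955] yaw 101.7 tilt 0.6 dist 0.0735 roll units -0.05 rows 2
  {x:0.0010 y:-0.0003 z:0.0367 roll:-0.02}
  {x:0.0010 y:-0.0003 z:0.0367 roll:-0.02}
```

```bash
python3 -m jog '[{"x":0.001,"y":0,"z":0.012,"roll":0,"jaw":1},{"x":0.001,"y":0,"z":0.014,"roll":0,"jaw":1},{"x":0,"y":0,"z":0.014,"roll":0,"jaw":1},{"x":0,"y":0,"z":0.014,"roll":0,"jaw":1},{"x":0,"y":0,"z":0.01,"roll":0,"jaw":1},{"x":0,"y":0,"z":0.005,"roll":0,"jaw":1},{"x":0,"y":0,"z":0,"roll":0,"jaw":1}]';python3 plan.py 0.457 0.2725 0.022 102
```

```text
time: 25.6
position: [0.4568, 0.2717, 0.0202]
eef_rot: [3.136, 0.007, 1.775]
ft_force: [0.3, 0.1, 0.4]
finger_gap: 0.0854
pos [0.4568 0.2717 0.0202] yaw 101.69 tilt 0.52 dist 0.0019 roll units -0.05 rows 1
  {x:0.0007 y:0.0003 z:-0.0018 roll:-0.05}
```

```bash
python3 -m jog '[{"x":0.001,"y":0,"z":-0.002,"roll":0,"jaw":0.85},{"x":0,"y":0,"z":0,"roll":0,"jaw":0.7},{"x":0,"y":0,"z":0,"roll":0,"jaw":0.6},{"x":0,"y":0,"z":0,"roll":0,"jaw":0.5},{"x":0,"y":0,"z":0,"roll":0,"jaw":0.5},{"x":0,"y":0,"z":0,"roll":0,"jaw":0.5}]' 45;python3 plan.py 0.6115 -0.152 0.15 100
```

```text
time: 26.35
position: [0.457, 0.2729, 0.0233]
eef_rot: [3.134, 0.007, 1.775]
ft_force: [1.2, -0.3, -0.5]
finger_gap: 0.0634
pos [0.457  0.2729 0.0233] yaw 101.68 tilt 0.58 dist 0.4696 roll units 0.28 rows 9
  {x:-0.0498 y:0.0074 z:-0.0137 roll:0.03}
  {x:-0.0498 y:0.0075 z:-0.0137 roll:0.03}
  {x:-0.0498 y:0.0077 z:-0.0137 roll:0.03}
  {x:-0.0497 y:0.0078 z:-0.0137 roll:0.03}
  {x:-0.0497 y:0.0080 z:-0.0137 roll:0.03}
  {x:-0.0497 y:0.0082 z:-0.0137 roll:0.03}
  {x:-0.0497 y:0.0083 z:-0.0137 roll:0.03}
  {x:-0.0496 y:0.0085 z:-0.0137 roll:0.03}
  {x:-0.0496 y:0.0087 z:-0.0137 roll:0.03}
```

Gap 63.4 mm, gripped. Lift, then carry to the white saucer.

```bash
python3 -m jog '[{"x":0,"y":0,"z":-0.01,"roll":0,"jaw":0.5},{"x":0,"y":0,"z":-0.015,"roll":0,"jaw":0.5},{"x":0,"y":0,"z":-0.025,"roll":0,"jaw":0.5},{"x":0,"y":0,"z":-0.03,"roll":0,"jaw":0.5},{"x":0,"y":0,"z":-0.03,"roll":0,"jaw":0.5},{"x":-0.02,"y":0.004,"z":-0.015,"roll":0,"jaw":0.5},{"x":-0.04,"y":0.007,"z":0,"roll":0,"jaw":0.5},{"x":-0.05,"y":0.008,"z":0,"roll":0,"jaw":0.5},{"x":-0.05,"y":0.008,"z":0,"roll":0,"jaw":0.5},{"x":-0.05,"y":0.008,"z":0,"roll":0,"jaw":0.5},{"x":-0.05,"y":0.008,"z":0,"roll":0,"jaw":0.5},{"x":-0.05,"y":0.008,"z":0,"roll":0,"jaw":0.5}]'; python3 plan.py 0.6113 -0.152 0.15 100
```

```text
time: 27.85
position: [0.5737, -0.0184, 0.1687]
eef_rot: [3.119, 0.005, 1.791]
ft_force: [0.6, 0.9, -1.9]
finger_gap: 0.0633
pos [ 0.5737 -0.0184  0.1687] yaw 102.61 tilt 1.32 dist 0.1401 roll units 0.43 rows 3
  {x:-0.0462 y:0.0024 z:0.0065 roll:0.14}
  {x:-0.0461 y:0.0031 z:0.0065 roll:0.14}
  {x:-0.0461 y:0.0038 z:0.0065 roll:0.14}
```

```bash
python3 -m jog '[{"x":-0.044,"y":0.003,"z":0.006,"roll":0.2,"jaw":0.5},{"x":-0.036,"y":0.003,"z":0.006,"roll":0.2,"jaw":0.5},{"x":-0.025,"y":0.002,"z":0.006,"roll":0,"jaw":0.5},{"x":-0.015,"y":0.001,"z":0.004,"roll":0,"jaw":0.5},{"x":-0.006,"y":0,"z":0,"roll":0,"jaw":0.5},{"x":0,"y":0,"z":0,"roll":0,"jaw":0.5},{"x":0,"y":0,"z":0,"roll":0,"jaw":0.5}]'; python3 plan.py 0.6113 -0.152 0.07 100
```

```text
time: 28.72
position: [0.6098, -0.1443, 0.1497]
eef_rot: [3.116, 0.002, 1.748]
ft_force: [-0.3, -0.6, -2.9]
finger_gap: 0.0638
pos [ 0.6098 -0.1443  0.1497] yaw 100.15 tilt 1.48 dist 0.0801 roll units 0.02 rows 2
  {x:-0.0038 y:-0.0010 z:0.0398 roll:0.01}
  {x:-0.0039 y:-0.0009 z:0.0398 roll:0.01}
```

```bash
python3 -m jog '[{"x":-0.003,"y":-0.001,"z":0.02,"roll":0,"jaw":0.5},{"x":-0.003,"y":0,"z":0.025,"roll":0,"jaw":0.5},{"x":-0.001,"y":0,"z":0.02,"roll":0,"jaw":0.5},{"x":0,"y":0,"z":0.01,"roll":0,"jaw":0.5},{"x":0,"y":0,"z":0.004,"roll":0,"jaw":0.5},{"x":0,"y":0,"z":0,"roll":0,"jaw":0.5},{"x":0,"y":0,"z":0,"roll":0,"jaw":0.5}]'; python3 plan.py 0.6113 -0.152 0.0333 100;python3 - <<'E'
from h import *
T=tcp(); im=vision.grab_frame("wrist"); np.save("pics/w13.npy",T); cv2.imwrite("pics/w13.png",im[:,:,::-1])
E
```

```text
time: 29.6
position: [0.6122, -0.148, 0.0661]
eef_rot: [3.115, 0.001, 1.753]
ft_force: [0.9, 1.0, -2.2]
finger_gap: 0.0634
pos [ 0.6122 -0.148   0.0661] yaw 100.44 tilt 1.5 dist 0.0331 roll units 0.07 rows 1
  {x:-0.0037 y:-0.0024 z:0.0328 roll:0.07}
```

View pics/w13.png

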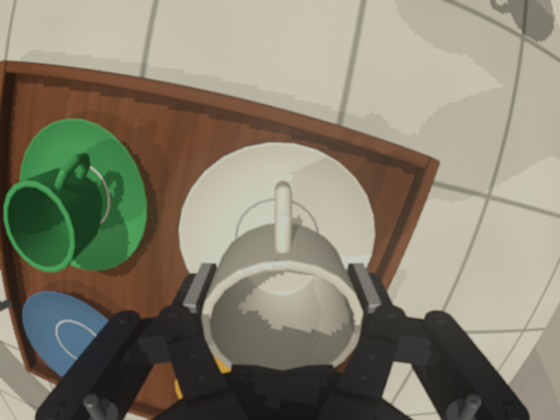

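Cup at 283 and ring at 277 sideways, as planned. Lowering.

```bash
python3 -m jog '[{"x":-0.002,"y":-0.001,"z":0.012,"roll":0,"jaw":0.5},{"x":-0.002,"y":-0.001,"z":0.01,"roll":0,"jaw":0.5},{"x":0,"y":0,"z":0.005,"roll":0,"jaw":0.5},{"x":0,"y":0,"z":0,"roll":0,"jaw":0.5},{"x":0,"y":0,"z":0,"roll":0,"jaw":0.5}]'; python3 plan.py 0.6113 -0.152 0.0333 100
```

```text
time: 30.28
position: [0.6119, -0.153, 0.0377]
eef_rot: [3.115, 0.002, 1.752]
ft_force: [0.6, 0.8, -0.8]
finger_gap: 0.0631
pos [ 0.6119 -0.153   0.0377] yaw 100.4 tilt 1.54 dist 0.0045 roll units 0.07 rows 1
  {x:0.0011 y:-0.0005 z:0.0044 roll:0.07}
```

```bash
python3 -m jog '[{"x":0.001,"y":0,"z":0.003,"roll":0,"jaw":0.5},{"x":0,"y":0,"z":0.002,"roll":0,"jaw":0.5},{"x":0,"y":0,"z":0.001,"roll":0,"jaw":0.5},{"x":0,"y":0,"z":0.0005,"roll":0,"jaw":0.5}]'; python3 plan.py 0.6113 -0.152 0.0333 100
```

```text
time: 30.78
position: [0.6122, -0.1517, 0.0335]
eef_rot: [3.115, 0.003, 1.752]
ft_force: [-1.6, 0.5, 1.3]
finger_gap: 0.0635
pos [ 0.6122 -0.1517  0.0335] yaw 100.4 tilt 1.53 dist 0.001 roll units 0.07 rows 1
  {x:-0.0001 y:-0.0009 z:0.0002 roll:0.07}
```

```bash
python3 -m jog '[{"x":0,"y":0,"z":0.001,"roll":0,"jaw":0.5},{"x":0,"y":0,"z":0.0005,"roll":0,"jaw":0.5}]'; python3 plan.py 0.6113 -0.152 0.0333 100
```

```text
time: 31.02
position: [0.6122, -0.1517, 0.0334]
eef_rot: [3.116, 0.004, 1.752]
ft_force: [-1.0, 0.3, 2.8]
finger_gap: 0.0632
pos [ 0.6122 -0.1517  0.0334] yaw 100.39 tilt 1.5 dist 0.001 roll units 0.07 rows 1
  {x:-0.0001 y:-0.0009 z:0.0001 roll:0.07}
```

Contact at the predicted height (0.0334). Release and rise.

```bash
python3 -m jog '[{"x":0,"y":0,"z":0,"roll":0,"jaw":0.77},{"x":0,"y":0,"z":0,"roll":0,"jaw":0.82},{"x":0,"y":0,"z":0,"roll":0,"jaw":0.9},{"x":0,"y":0,"z":0,"roll":0,"jaw":1},{"x":0,"y":0,"z":0,"roll":0,"jaw":1},{"x":0,"y":0,"z":-0.015,"roll":0,"jaw":1},{"x":0,"y":0,"z":-0.02,"roll":0,"jaw":1},{"x":0,"y":0,"z":-0.03,"roll":0,"jaw":1},{"x":0,"y":0,"z":-0.04,"roll":0,"jaw":1},{"x":0,"y":0,"z":-0.02,"roll":0,"jaw":1},{"x":0,"y":0,"z":0,"roll":0,"jaw":1}]'; python3 - <<'E'
from h import *
T=tcp(); im=vision.grab_frame("wrist"); np.save("pics/w14.npy",T); cv2.imwrite("pics/w14.png",im[:,:,::-1])
x,y=proj("wrist",[.611,-.152,.03],T)[0].astype(int);print(x,y)
cv2.imwrite("pics/w14c.png",cv2.resize(im[y-75:y+65,x-75:x+75,::-1],None,fx=4,fy=4,interpolation=cv2.INTER_CUBIC))
E
python3 plan.py 0.5835 0.289 0.17 75
```

```text
time: 32.4
position: [0.6116, -0.1516, 0.1697]
eef_rot: [3.106, 0.007, 1.753]
ft_force: [0.2, 0.2, -0.2]
finger_gap: 0.0853
274 194
pos [ 0.6111 -0.1515  0.1687] yaw 100.45 tilt 2.0 dist 0.4414 roll units 4.24 rows 9
  {x:0.0487 y:0.0059 z:-0.0003 roll:0.47}
  {x:0.0489 y:0.0035 z:-0.0003 roll:0.47}
  {x:0.0490 y:0.0010 z:-0.0003 roll:0.47}
  {x:0.0490 y:-0.0014 z:-0.0003 roll:0.47}
  {x:0.0489 y:-0.0038 z:-0.0003 roll:0.47}
  {x:0.0486 y:-0.0062 z:-0.0003 roll:0.47}
  {x:0.0483 y:-0.0086 z:-0.0003 roll:0.47}
  {x:0.0478 y:-0.0110 z:-0.0003 roll:0.47}
  {x:0.0472 y:-0.0133 z:-0.0003 roll:0.47}
```

View pics/w14c.png

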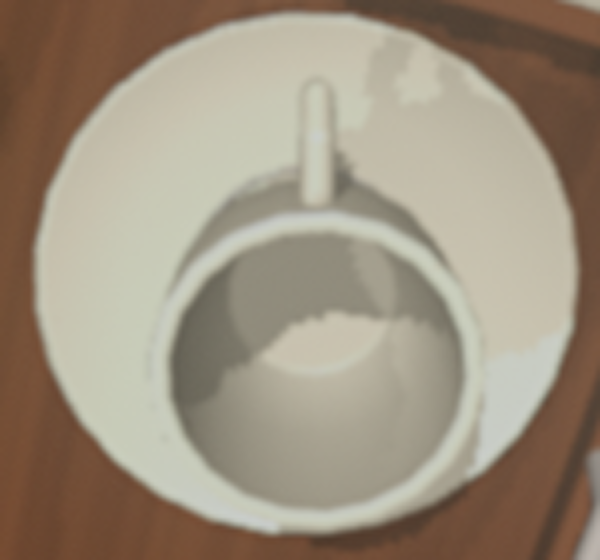

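White stands upright on its saucer (inner rim 170–466 by 232–508 in the crop). Measure, then go to the blue cup.

```bash
python3 - <<'E'
from cups import *
T=np.load("pics/w14.npy");im=cv2.imread("pics/w14.png")[:,:,::-1].copy()
i=np.array([[170,368],[466,368],[318,232],[318,508]])/4+[199,119]
print("inner",circ(plane("wrist",i,.076,T))[:2])
b=blobs(im,"white",1000,(205,118,348,256))[0];h=cv2.convexHull(b)[:,0]
print("saucer",rcirc(plane("wrist",h,.022,T)))
E
python3 -m jog '[{"x":0.03,"y":0.005,"z":0,"roll":0.5,"jaw":1},{"x":0.049,"y":0.003,"z":0,"roll":0.5,"jaw":1},{"x":0.049,"y":0.001,"z":0,"roll":0.5,"jaw":1},{"x":0.049,"y":-0.001,"z":0,"roll":0.5,"jaw":1},{"x":0.049,"y":-0.004,"z":0,"roll":0.5,"jaw":1},{"x":0.049,"y":-0.006,"z":0,"roll":0.5,"jaw":1},{"x":0.048,"y":-0.009,"z":0,"roll":0.5,"jaw":1},{"x":0.035,"y":-0.008,"z":0,"roll":0.5,"jaw":1},{"x":0.02,"y":-0.005,"z":0,"roll":0.2,"jaw":1},{"x":0,"y":0,"z":0,"roll":0,"jaw":1},{"x":0,"y":0,"z":0,"roll":0,"jaw":1}]';python3 plan.py 0.5835 0.289 0.1 75
```

```text
inner (array([ 0.61315793, -0.15223781]), np.float64(0.028488431697400212))
saucer (array([ 0.61095745, -0.15078449]), np.float64(0.0635257273281835), np.float64(0.00027204848390230586), 48)
time: 33.83
position: [0.5886, 0.2364, 0.156]
eef_rot: [3.125, 0.0, 1.296]
ft_force: [-0.4, -1.3, -1.4]
finger_gap: 0.0856
pos [0.5886 0.2364 0.156 ] yaw 74.28 tilt 0.93 dist 0.077 roll units -0.12 rows 2
  {x:0.0246 y:-0.0100 z:0.0279 roll:-0.06}
  {x:0.0247 y:-0.0099 z:0.0279 roll:-0.06}
```

White is about 2.6 mm off centre. Look again at blue.

```bash
python3 - <<'E'
from cups import *
T=tcp(); im=vision.grab_frame("wrist"); np.save("pics/w15.npy",T); cv2.imwrite("pics/w15.png",im[:,:,::-1])
x,y=proj("wrist",[.5835,.289,.045],T)[0].astype(int);print(x,y)
q=cup(im,T,"blue",(x-60,max(0,y-80),x+60,y+60));print([np.round(v,4) for v in q])
E
```

```text
254 145
[array([0.5866, 0.2903]), np.float64(0.032), array([0.5858, 0.2894]), np.float64(0.0003), np.float64(82.9653), np.int64(119)]
```

View pics/w15.png

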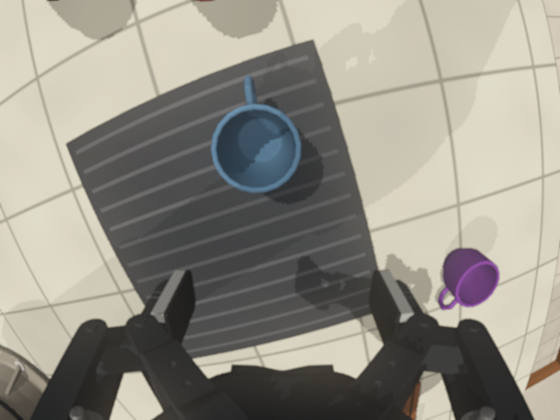

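The blue cup is at (256,148), its handle a little left of straight up, so a yaw of about 79°. Moving over it, then measuring again from closer.

```bash
python3 -m jog '[{"x":0.022,"y":-0.007,"z":0.02,"roll":-0.5,"jaw":1},{"x":0.016,"y":-0.006,"z":0.02,"roll":-0.2,"jaw":1},{"x":0.008,"y":-0.003,"z":0.01,"roll":0,"jaw":1},{"x":0,"y":0,"z":0,"roll":0,"jaw":1},{"x":0,"y":0,"z":0,"roll":0,"jaw":1}]';python3 plan.py 0.585 0.2895 0.1 79;python3 - <<'E'
from cups import *
T=tcp(); im=vision.grab_frame("wrist"); np.save("pics/w16.npy",T); cv2.imwrite("pics/w16.png",im[:,:,::-1])
x,y=proj("wrist",[.585,.289,.045],T)[0].astype(int);print(x,y)
q=cup(im,T,"blue",(x-90,max(0,y-110),x+90,y+90));print([np.round(v,4) for v in q])
E
```

```text
time: 34.5
position: [0.5873, 0.279, 0.1036]
eef_rot: [3.124, 0.005, 1.362]
ft_force: [-0.4, -0.4, -0.2]
finger_gap: 0.0852
pos [0.5873 0.279  0.1036] yaw 78.05 tilt 1.07 dist 0.0113 roll units -0.16 rows 1
  {x:0.0098 y:-0.0045 z:0.0034 roll:-0.16}
273 217
[array([0.586 , 0.2909]), np.float64(0.032), array([0.5857, 0.2898]), np.float64(0.0002), np.float64(81.0317), np.int64(182)]
```

View pics/w16.png

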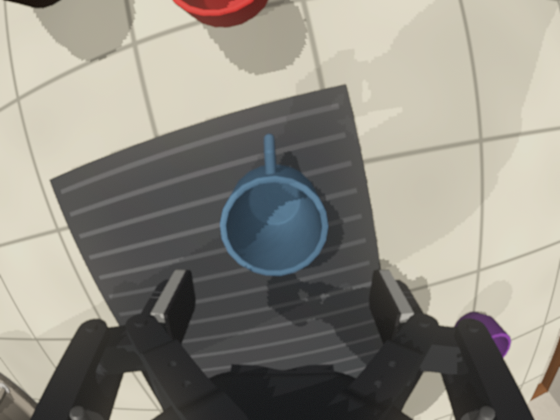

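Blue at (273,225), handle straight up; position (0.586, 0.290). Centre and settle.

```bash
python3 -m jog '[{"x":0.006,"y":-0.002,"z":0.004,"roll":-0.1,"jaw":1},{"x":0.004,"y":-0.002,"z":0.002,"roll":0,"jaw":1},{"x":0,"y":0,"z":0,"roll":0,"jaw":1},{"x":0,"y":0,"z":0,"roll":0,"jaw":1}]';python3 plan.py 0.5858 0.29 0.023 79
```

```text
time: 35.05
position: [0.5864, 0.29, 0.0985]
eef_rot: [3.122, 0.005, 1.372]
ft_force: [-1.4, -1.1, 0.3]
finger_gap: 0.0854
pos [0.5864 0.29   0.0985] yaw 78.62 tilt 1.18 dist 0.0755 roll units -0.06 rows 2
  {x:0.0001 y:-0.0010 z:0.0377 roll:-0.03}
  {x:0.0001 y:-0.0010 z:0.0377 roll:-0.03}
```

```bash
python3 -m jog '[{"x":0,"y":-0.001,"z":0.012,"roll":0,"jaw":1},{"x":0,"y":-0.001,"z":0.014,"roll":0,"jaw":1},{"x":0,"y":0,"z":0.014,"roll":0,"jaw":1},{"x":0,"y":0,"z":0.014,"roll":0,"jaw":1},{"x":0,"y":0,"z":0.01,"roll":0,"jaw":1},{"x":0,"y":0,"z":0.007,"roll":0,"jaw":1},{"x":0,"y":0,"z":0,"roll":0,"jaw":1}]';python3 plan.py 0.5858 0.29 0.023 79
```

```text
time: 35.92
position: [0.5849, 0.2886, 0.0207]
eef_rot: [3.124, 0.007, 1.372]
ft_force: [0.9, -0.1, 0.4]
finger_gap: 0.0855
pos [0.5849 0.2886 0.0207] yaw 78.59 tilt 1.09 dist 0.0028 roll units -0.07 rows 1
  {x:0.0016 y:0.0007 z:-0.0023 roll:-0.07}
```

```bash
python3 -m jog '[{"x":0.001,"y":0.001,"z":-0.002,"roll":0,"jaw":0.85},{"x":0,"y":0,"z":0,"roll":0,"jaw":0.7},{"x":0,"y":0,"z":0,"roll":0,"jaw":0.6},{"x":0,"y":0,"z":0,"roll":0,"jaw":0.5},{"x":0,"y":0,"z":0,"roll":0,"jaw":0.5},{"x":0,"y":0,"z":0,"roll":0,"jaw":0.5}]' 45;python3 plan.py 0.4496 -0.295 0.15 80
```

```text
time: 36.67
position: [0.5867, 0.2899, 0.0241]
eef_rot: [3.122, 0.005, 1.372]
ft_force: [0.1, 0.9, -0.9]
finger_gap: 0.0636
pos [0.5867 0.2899 0.0241] yaw 78.59 tilt 1.15 dist 0.6138 roll units -0.23 rows 12
  {x:-0.0501 y:-0.0014 z:-0.0102 roll:-0.02}
  {x:-0.0501 y:-0.0015 z:-0.0102 roll:-0.02}
  {x:-0.0501 y:-0.0016 z:-0.0102 roll:-0.02}
  {x:-0.0501 y:-0.0017 z:-0.0102 roll:-0.02}
  {x:-0.0501 y:-0.0018 z:-0.0102 roll:-0.02}
  {x:-0.0501 y:-0.0019 z:-0.0102 roll:-0.02}
  {x:-0.0501 y:-0.0020 z:-0.0102 roll:-0.02}
  {x:-0.0501 y:-0.0021 z:-0.0102 roll:-0.02}
  {x:-0.0501 y:-0.0022 z:-0.0102 roll:-0.02}
  {x:-0.0501 y:-0.0023 z:-0.0102 roll:-0.02}
  {x:-0.0501 y:-0.0024 z:-0.0102 roll:-0.02}
  {x:-0.0500 y:-0.0025 z:-0.0102 roll:-0.02}
```

```bash
python3 -m jog '[{"x":0,"y":0,"z":-0.01,"roll":0,"jaw":0.5},{"x":0,"y":0,"z":-0.015,"roll":0,"jaw":0.5},{"x":0,"y":0,"z":-0.025,"roll":0,"jaw":0.5},{"x":0,"y":0,"z":-0.03,"roll":0,"jaw":0.5},{"x":0,"y":0,"z":-0.03,"roll":0,"jaw":0.5},{"x":-0.02,"y":0,"z":-0.02,"roll":0,"jaw":0.5},{"x":-0.04,"y":-0.002,"z":0,"roll":0,"jaw":0.5},{"x":-0.05,"y":-0.002,"z":0,"roll":0,"jaw":0.5},{"x":-0.05,"y":-0.002,"z":0,"roll":0,"jaw":0.5},{"x":-0.05,"y":-0.002,"z":0,"roll":0,"jaw":0.5},{"x":-0.05,"y":-0.002,"z":0,"roll":0,"jaw":0.5},{"x":-0.05,"y":-0.002,"z":0,"roll":0,"jaw":0.5}]'; python3 plan.py 0.4496 -0.295 0.15 80
```

```text
time: 38.17
position: [0.5134, -0.0101, 0.1724]
eef_rot: [3.106, -0.004, 1.385]
ft_force: [1.3, -0.2, -1.7]
finger_gap: 0.0638
pos [ 0.5134 -0.0101  0.1724] yaw 79.33 tilt 2.05 dist 0.2928 roll units -0.11 rows 6
  {x:-0.0486 y:-0.0018 z:0.0035 roll:-0.02}
  {x:-0.0486 y:-0.0019 z:0.0035 roll:-0.02}
  {x:-0.0486 y:-0.0020 z:0.0035 roll:-0.02}
  {x:-0.0486 y:-0.0021 z:0.0035 roll:-0.02}
  {x:-0.0486 y:-0.0022 z:0.0035 roll:-0.02}
  {x:-0.0486 y:-0.0023 z:0.0035 roll:-0.02}
```

```bash
python3 -m jog '[{"x":-0.05,"y":-0.002,"z":0.003,"roll":0,"jaw":0.5},{"x":-0.05,"y":-0.002,"z":0.003,"roll":0,"jaw":0.5},{"x":-0.05,"y":-0.002,"z":0.003,"roll":0,"jaw":0.5},{"x":-0.045,"y":-0.002,"z":0.003,"roll":0,"jaw":0.5},{"x":-0.035,"y":-0.002,"z":0.003,"roll":0,"jaw":0.5},{"x":-0.025,"y":-0.001,"z":0.003,"roll":0,"jaw":0.5},{"x":-0.01,"y":0,"z":0,"roll":0,"jaw":0.5},{"x":-0.003,"y":0,"z":0,"roll":0,"jaw":0.5},{"x":0,"y":0,"z":0,"roll":0,"jaw":0.5},{"x":0,"y":0,"z":0,"roll":0,"jaw":0.5}]'; python3 plan.py 0.4496 -0.295 0.075 80
```

```text
time: 39.42
position: [0.4542, -0.2803, 0.1639]
eef_rot: [3.09, 0.001, 1.385]
ft_force: [0.8, 0.3, -1.6]
finger_gap: 0.064
pos [ 0.4542 -0.2803  0.1639] yaw 79.38 tilt 2.94 dist 0.0903 roll units -0.1 rows 2
  {x:-0.0076 y:-0.0032 z:0.0444 roll:-0.05}
  {x:-0.0076 y:-0.0032 z:0.0444 roll:-0.05}
```

```bash
python3 -m jog '[{"x":-0.006,"y":-0.003,"z":0.022,"roll":0,"jaw":0.5},{"x":-0.005,"y":-0.002,"z":0.025,"roll":0,"jaw":0.5},{"x":-0.002,"y":-0.001,"z":0.02,"roll":0,"jaw":0.5},{"x":0,"y":0,"z":0.012,"roll":0,"jaw":0.5},{"x":0,"y":0,"z":0.006,"roll":0,"jaw":0.5},{"x":0,"y":0,"z":0,"roll":0,"jaw":0.5},{"x":0,"y":0,"z":0,"roll":0,"jaw":0.5}]'; python3 plan.py 0.4496 -0.295 0.0341 80;python3 - <<'E'
from h import *
T=tcp(); im=vision.grab_frame("wrist"); np.save("pics/w17.npy",T); cv2.imwrite("pics/w17.png",im[:,:,::-1])
E
```

```text
time: 40.3
position: [0.4547, -0.2887, 0.0789]
eef_rot: [3.085, 0.001, 1.394]
ft_force: [-0.0, -0.5, -1.4]
finger_gap: 0.0637
pos [ 0.4547 -0.2887  0.0789] yaw 79.89 tilt 3.24 dist 0.0455 roll units -0.02 rows 1
  {x:-0.0070 y:-0.0065 z:0.0445 roll:-0.02}
```

View pics/w17.png

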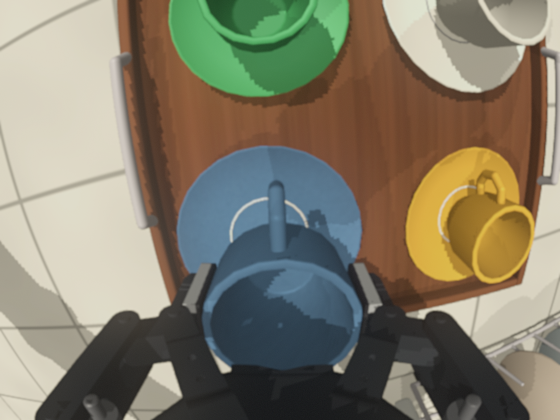

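The blue cup (282,…) hangs over the saucer ring (268,225), and the −6.5 mm sideways correction agrees. The tool has tilted to 3.2°, and the cup about 2° with it, which is tolerable for setting down. Lowering with corrections.

```bash
python3 -m jog '[{"x":-0.003,"y":-0.003,"z":0.014,"roll":0,"jaw":0.5},{"x":-0.002,"y":-0.002,"z":0.012,"roll":0,"jaw":0.5},{"x":-0.001,"y":-0.001,"z":0.006,"roll":0,"jaw":0.5},{"x":0,"y":0,"z":0,"roll":0,"jaw":0.5},{"x":0,"y":0,"z":0,"roll":0,"jaw":0.5}]'; python3 plan.py 0.4496 -0.295 0.0341 80
```

```text
time: 40.98
position: [0.449, -0.2948, 0.0445]
eef_rot: [3.085, 0.002, 1.394]
ft_force: [0.0, -0.3, -1.7]
finger_gap: 0.0638
pos [ 0.449  -0.2948  0.0445] yaw 79.84 tilt 3.25 dist 0.0105 roll units -0.03 rows 1
  {x:-0.0001 y:0.0000 z:0.0105 roll:-0.03}
```

```bash
python3 -m jog '[{"x":0,"y":0,"z":0.005,"roll":0,"jaw":0.5},{"x":0,"y":0,"z":0.003,"roll":0,"jaw":0.5},{"x":0,"y":0,"z":0.001,"roll":0,"jaw":0.5},{"x":0,"y":0,"z":0,"roll":0,"jaw":0.5}]'; python3 plan.py 0.4496 -0.295 0.0341 80
```

```text
time: 41.48
position: [0.4502, -0.295, 0.0355]
eef_rot: [3.084, 0.002, 1.394]
ft_force: [-0.4, -1.0, -0.8]
finger_gap: 0.0637
pos [ 0.4502 -0.295   0.0355] yaw 79.86 tilt 3.32 dist 0.0016 roll units -0.02 rows 1
  {x:-0.0001 y:-0.0007 z:0.0014 roll:-0.02}
```

```bash
python3 -m jog '[{"x":0,"y":0,"z":0.001,"roll":0,"jaw":0.5},{"x":0,"y":0,"z":0.001,"roll":0,"jaw":0.5},{"x":0,"y":0,"z":0.0005,"roll":0,"jaw":0.5}]'; python3 plan.py 0.4496 -0.295 0.0341 80
```

```text
time: 41.85
position: [0.4505, -0.2951, 0.0346]
eef_rot: [3.084, 0.003, 1.394]
ft_force: [-0.9, 0.9, 2.3]
finger_gap: 0.0636
pos [ 0.4505 -0.2951  0.0346] yaw 79.84 tilt 3.29 dist 0.001 roll units -0.03 rows 1
  {x:-0.0001 y:-0.0009 z:0.0004 roll:-0.03}
```

Edge contact made (2.3 N). One more small press, then a slow release.

```bash
python3 -m jog '[{"x":0,"y":0,"z":0.001,"roll":0,"jaw":0.5},{"x":0,"y":0,"z":0.001,"roll":0,"jaw":0.5},{"x":0,"y":0,"z":0,"roll":0,"jaw":0.76},{"x":0,"y":0,"z":0,"roll":0,"jaw":0.78},{"x":0,"y":0,"z":0,"roll":0,"jaw":0.82},{"x":0,"y":0,"z":0,"roll":0,"jaw":0.9},{"x":0,"y":0,"z":0,"roll":0,"jaw":1},{"x":0,"y":0,"z":0,"roll":0,"jaw":1},{"x":0,"y":0,"z":0,"roll":0,"jaw":1}]'; python3 plan.py 0.4496 -0.295 0.08 80;python3 - <<'E'
from h import *
T=tcp(); im=vision.grab_frame("wrist"); np.save("pics/w18.npy",T); cv2.imwrite("pics/w18.png",im[:,:,::-1])
E
```

```text
time: 42.98
position: [0.4513, -0.2955, 0.0344]
eef_rot: [3.083, 0.004, 1.393]
ft_force: [0.5, -0.6, 0.6]
finger_gap: 0.085
pos [ 0.4513 -0.2955  0.0344] yaw 79.83 tilt 3.34 dist 0.0456 roll units -0.03 rows 1
  {x:0.0000 y:0.0009 z:-0.0456 roll:-0.03}
```

View pics/w18.png

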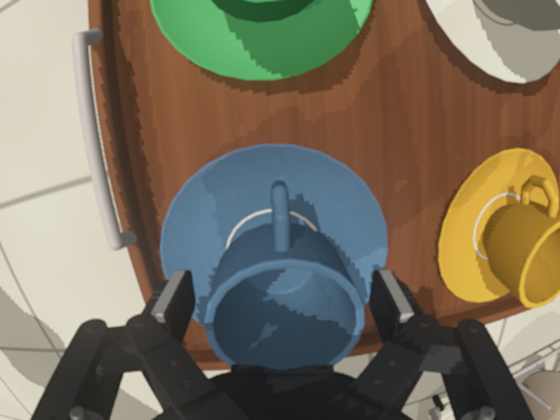

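The fingers are clear of the cup on both sides, and the cup is standing. Rise and check.

```bash
python3 -m jog '[{"x":0,"y":0.001,"z":-0.015,"roll":0,"jaw":1},{"x":0,"y":0.001,"z":-0.02,"roll":0,"jaw":1},{"x":0,"y":0.001,"z":-0.03,"roll":0,"jaw":1},{"x":0,"y":0,"z":-0.04,"roll":0,"jaw":1},{"x":0,"y":0,"z":-0.02,"roll":0,"jaw":1},{"x":0,"y":0,"z":0,"roll":0,"jaw":1},{"x":0,"y":0,"z":0,"roll":0,"jaw":1}]'; python3 - <<'E'
from h import *
T=tcp(); im=vision.grab_frame("wrist"); np.save("pics/w19.npy",T); cv2.imwrite("pics/w19.png",im[:,:,::-1])
x,y=proj("wrist",[.45,-.295,.03],T)[0].astype(int);print(x,y)
cv2.imwrite("pics/w19c.png",cv2.resize(im[y-75:y+65,x-75:x+75,::-1],None,fx=4,fy=4,interpolation=cv2.INTER_CUBIC))
E
python3 plan.py 0.50 0.05 0.25 80
```

```text
time: 43.9
position: [0.448, -0.2941, 0.1681]
eef_rot: [3.08, 0.006, 1.394]
ft_force: [-0.8, -0.1, -0.7]
finger_gap: 0.0854
274 195
pos [ 0.448  -0.2941  0.1679] yaw 79.89 tilt 3.55 dist 0.3576 roll units -0.02 rows 7
  {x:0.0496 y:-0.0006 z:-0.0121 roll:-0.00}
  {x:0.0496 y:-0.0006 z:-0.0121 roll:-0.00}
  {x:0.0496 y:-0.0006 z:-0.0121 roll:-0.00}
  {x:0.0496 y:-0.0005 z:-0.0121 roll:-0.00}
  {x:0.0496 y:-0.0005 z:-0.0121 roll:-0.00}
  {x:0.0496 y:-0.0005 z:-0.0121 roll:-0.00}
  {x:0.0496 y:-0.0005 z:-0.0121 roll:-0.00}
```

View pics/w19c.png

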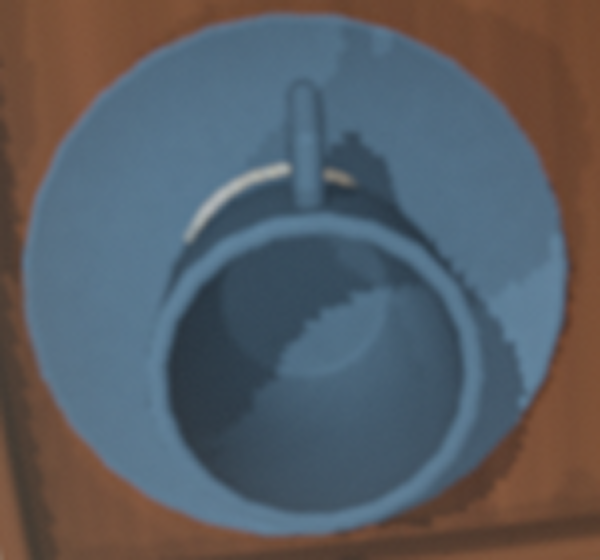

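Blue stands upright on its saucer (inner rim 168–465 by 235–510). Measure, withdraw the arm over the empty mat, and take a final look with the fixed cameras.

```bash
python3 - <<'E'
from cups import *
T=np.load("pics/w19.npy");im=cv2.imread("pics/w19.png")[:,:,::-1].copy()
i=np.array([[168,370],[465,370],[317,235],[317,512]])/4+[199,120]
print("inner",circ(plane("wrist",i,.076,T))[:2])
b=blobs(im,"blue",1000,(202,118,345,258))[0];h=cv2.convexHull(b)[:,0]
print("saucer",rcirc(plane("wrist",h,.022,T)))
E
python3 -m jog '[{"x":0.03,"y":0,"z":-0.015,"roll":0,"jaw":1},{"x":0.05,"y":0,"z":-0.012,"roll":0,"jaw":1},{"x":0.05,"y":0,"z":-0.012,"roll":0,"jaw":1},{"x":0.05,"y":0,"z":-0.012,"roll":0,"jaw":1},{"x":0.05,"y":0,"z":-0.012,"roll":0,"jaw":1},{"x":0.05,"y":0,"z":-0.012,"roll":0,"jaw":1},{"x":0.05,"y":0,"z":0,"roll":0,"jaw":1},{"x":0.03,"y":0,"z":0,"roll":0,"jaw":1},{"x":0,"y":0,"z":0,"roll":0,"jaw":1},{"x":0,"y":0,"z":0,"roll":0,"jaw":1}]'; python3 - <<'E'
from h import *
for n in("top","scene"):
    im=vision.grab_frame(n);cv2.imwrite(f"pics/{n}20.png",im[:,:,::-1])
    c=im[180:300,285:460] if n=="top" else im[115:260,60:290]
    cv2.imwrite(f"pics/{n}20c.png",cv2.resize(c[:,:,::-1],None,fx=3.4,fy=3.4,interpolation=cv2.INTER_CUBIC))
E
```

```text
inner (array([ 0.45085265, -0.29626296]), np.float64(0.028496875598586033))
saucer (array([ 0.44901892, -0.29370571]), np.float64(0.06198923998341326), np.float64(0.0002029614521307485), 49)
time: 45.2
position: [0.504, 0.0719, 0.2334]
eef_rot: [3.098, 0.001, 1.393]
ft_force: [0.4, -0.1, -0.0]
finger_gap: 0.0854
```

View pics/top20c.png

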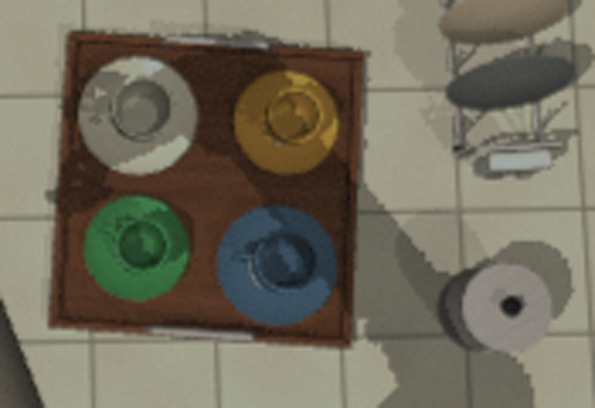

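View pics/scene20c.png

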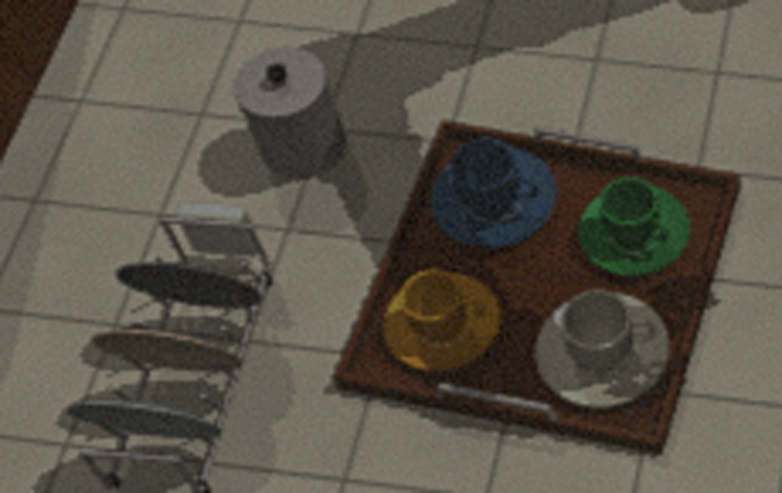

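All four cups stand upright on their own saucers in both fixed views, and the tin is in its old place. One last check that the saucers have not moved and the arm is still, then hand in.

```bash
python3 - <<'E'
from seg import *
from station import workorder
a=cv2.imread("pics/top0.png")[:,:,::-1].copy();b=cv2.imread("pics/top20.png")[:,:,::-1].copy()
for nm,(x0,y0,x1,y1) in {"jar":(105,240,160,290),"tin":(415,250,455,290)}.items():
    t=cv2.cvtColor(a[y0+8:y1-8,x0+8:x1-8],cv2.COLOR_RGB2GRAY);r=cv2.matchTemplate(cv2.cvtColor(b[y0:y1,x0:x1],cv2.COLOR_RGB2GRAY),t,cv2.TM_CCOEFF_NORMED)
    print(nm,"shift px",np.array(cv2.minMaxLoc(r)[3])-8,r.max().round(2))
s=sense();print(s["time"],abs(s["dq"]).max(),s["ft_force"].round(1))
print(workorder.hand_in())
E
```

```text
jar shift px [0 0] 1.0
tin shift px [0 0] 0.96
45.3 0.008886499042247607 [-0.2 -0.7 -0.5]
the job is handed in; nothing more can be done
None
```

The job is handed in at 45.3 s: all four cups stand upright on the saucers of their own colour. `hand_in` gave no verdict. Each cup was lifted off the mat in turn, carried over, lowered until the wrist felt contact, and released slowly.

**Last checks**
- **Centring:** after placing, the wrist camera put each cup about 2–3 mm from its saucer's centre (limit 12 mm): green 2, yellow 3, white 2.6, blue 3.
- **Upright:** both fixed cameras show all four cups standing. I judged this by eye and did not measure the angles.
- **Saucers:** they measured within about 2 mm of where they lay at the start.
- **Jar and tin:** neither shifted a pixel in the top view.
- **Arm:** it was clear of everything and almost still, with the gripper open.

**What failed or disagreed**
- **Refused moves:** two early calls were refused for rows with missing keys; the arm did not move.
- **Tool tilt:** it drifted to 3.5° over the blue saucer, so the blue cup was set down leaning about 2° and came level when released.
- **Heights:** the wrist views put the rims 2–4 mm lower than the stated sizes give. I took the stated sizes where the two differed, and contact on the saucers came within 0.5 mm of the height expected.

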